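Load the disc dryer, reset its tripped breaker and restart it on low

ROBOT

A 7-joint arm with a two-finger parallel gripper is mounted at the origin on the work surface. World frame = base frame: x ahead of the robot, y to its left, z up, the work surface at z = 0. Lengths are in m, angles in rad, forces in N, time in s.
With the tool pointing down it reaches from about 0.425 to 0.925 m from the base axis. Payload 6.8 kg.
Tool frame: the origin (TCP) lies at the very end of the fingers, on their centre line; the grasp point (between the pads) lies 19 mm behind it (bot.grasp_offset is the distance from the TCP to the grasp point, in m); z points along the fingers, y is the direction in which the jaws open and shut (so a half turn about z gives the same grasp; the last joint's range is limited). The gripper opens to 88 mm and grips with 3 to 60 N. Pads are 20 mm wide; open, the fingers measure 115 mm over their backs; the gripper's body (75 mm by 178 mm) begins 61 mm behind the grasp point.
Start: joints at [1.095, 0.477, 0.022, 1.555, -0.011, 1.109, -0.083], TCP at [0.243, -0.63, 0.223] pointing down, gripper open.
Joint ranges: [-2.96, 2.96], [-0.34, 2.1], [-1.41, 1.46], [0.24, 2.44], [-1.37, 4.51], [0.17, 1.92], [-2.96, 2.96]. Speed limits (rad/s): [2.39, 2.39, 3.14, 3.14, 3.14, 3.14, 3.14].

INTERFACE

Orientations are given as a unit quaternion [w, x, y, z].
In Python, from bench import bot, optics, order gives the robot as it stands.
- The arm moves only by the tool servo_tool, never from a script. Its argument "rows" is text: rows parted by semicolons, each of 6 numbers parted by spaces: the shift along the tool's x, y, z in mm, then the turn, a rotation vector about the tool's x, y, z in rad. In form: dx dy dz ax ay az; .... A call has 1 to 20 rows; each row is the pose to reach, as a shift and turn from the pose commanded when the call began, along the tool's axes at that moment; what a row does not reach only later rows make up. A row lasts 1/12 s, in which the tool goes at most 41.7 mm and 7.16 degrees, less where a joint would pass 70% of its speed; a pose out of reach is approached as far as the arm can. A call with a gripper value outside its range is refused whole. "gripper" is the opening, from 0 (shut) to 1 (fully open), set as the call begins (left out, the last holds). The fingers move at their own pace and stop on an object; the grip force is fixed at half the most. Time passes only in rows, so rows that repeat a pose let the fingers close. It gives the time, the measured TCP pose, the force and the opening at its end, in the units of the state.
- bot.observe(): the state, without advancing time (a new reading comes with each control period).
- optics.snapshot(name): name is "scene" or "top"; returns the picture (480x640x3 uint8, red, green, blue); there is no depth.
- optics.camera_model(name): a dict with "camera_matrix" (3x3 intrinsics, pixels), "position" and "attitude" of the camera in the world. Camera axes: x right, y up, looking along -z (the intrinsics and any distortion apply to the point x, -y, -z); pixel columns grow to the right and rows downward; lengths in m; the calibration is good to about 2 mm. A picture is of the moment at which its call begins. camera_model takes no time and is no camera call.
- order.sign_off(): hands the job in, once; it reports no verdict.
The state is a dict: "clock": time; "joint_positions": joint angles; "qd": joint speeds; "tau": joint torques, N m; "eef_pos": TCP position; "tool_rot": TCP orientation; "ft_force": force on the tool from outside, world axes, zero at the start; "moment": the same for the moment, N m; "gripper_width": finger opening in m.
Only numpy, scipy, OpenCV 4.12 (cv2) and the standard library are available. Lean on these libraries where they do the work, as an engineer would, in place of code of your own. Each camera call takes 0.05 s, during which the arm holds its last target.

TASK

The disc dryer tripped on its high setting: first switch its selector to off (white dot), squeezing both yellow release tabs so that the knob will turn, then reset the tripped breaker by pushing its toggle fully off and after that fully on. Lay all the bronze discs from the sheet flat in the dryer's tray, none on top of another, and only when they are all in and the breaker is on turn the selector to low (green dot, not on to orange) and let the tabs spring out so that it locks there. Leave everything else on the bench where it is.

Things in the scene. Friction and masses are not known exactly. Their poses are not given: they have to be found in the camera images.
- console_panel (a point): Centre of the pale sloping top panel of the blue wedge-shaped control console (220 deep, 300 wide; panel 45 mm high at the robot's side, 104 mm at the far side: a 15 degree slope down towards the robot). z = out of the panel, x = up the slope (away from the robot), y = to the left seen from the robot. Selector on the right half, breaker on the left half.
- selector (a joint): Selector knob angle (rad): 0 = pointer at the white dot (off), 0.70 = green dot (low), 1.40 = orange dot (high, where it starts); grows clockwise seen from above. Locked at each dot (0.04 rad play) until BOTH tabs are squeezed in; then it turns easily (0.04 N m), with stops just past white and orange. Let go at a dot the tabs spring out and lock; let go between dots it is loose to the next dot.
- tab_left (a joint): How far (m) the yellow release tab on the left of the pointer (pointer pointing away from you) is pressed in: 0 = sprung out, 0.0075 = fully in; the lock is free from about 0.005. Spring 3 N at first, 8 N fully in. Each tab is an upright paddle 20 wide, 5 thick, 28 mm tall, from 12 to 40 mm above the panel. Over both tabs: 63 mm out, 48 mm pressed in. They turn with the knob.
- tab_right (a joint): The same for the tab on the right of the pointer.
- selector_grip (a point): Point on the knob's axis at the tabs' middle height, 26 mm above the panel (black base plate's top 20 mm below it, knob's top 16 mm above it). Fixed, does not turn with the knob; axes as the panel's, x towards the green dot. At selector angle q the pointer lies 0.70 - q from x, counted from x towards y; the line through the two tabs is square to it, so at q = 0.70 the tabs lie along y.
- selector_pointer (a point): Tip of the knob's pointer, a grey nose with a white line on top, 33 mm from the knob's axis. It turns with the knob; x points outward along the pointer. The knob is a grey cylinder 35 mm in diameter, 36 mm high, on a black round plate 96 mm in diameter that carries the three coloured dots.
- lever (a joint): Angle (rad) of the breaker's toggle: 0 = fully off, tilted 0.42 towards the robot; 0.84 = fully on, tilted 0.42 away from the robot (red mark on that side). Starts tripped near the middle (0.36 to 0.44), and then stops at about 0.52 if pushed on. Pushing it fully off (below 0.07) resets it, then it can be thrown on. It stays where it is left (friction 0.08 N m, about 2.5 N at the tip).
- breaker_face (a point): Centre of the top face of the black moulded breaker (130 mm along x, 78 mm along y, its grey bezel 43 mm above the panel); axes as the panel's. The toggle's pivot runs along y, 7 mm below this point. The toggle is grey with a white band, 11 mm thick, 22 mm wide along y, its tip 42 mm from the pivot. The selector's axis lies at x -15, y -150 mm from here.
- lever_tip (a point): Middle of the end of the breaker's grey toggle; moves with it. z = along the toggle, away from its pivot.
- tray_floor (a point): Centre of the floor (a wire grid) of the drying tray, a recess in the top of the low stainless warm-air dryer (case 200 x 310, 80 mm high). z up, x along the short side (away from the robot), y along the long side. The recess is 150 mm along x, 250 mm along y, 28 mm deep; the floor lies 52 mm above the bench. Six discs would fit flat with room to spare.
- disc_a_center (a point): A porous disc of sintered bronze, yellow-brown with fine speckles, 38 mm in diameter, 10 mm thick, 65 g; this point is its centre (5 mm above what it lies on), its z axis the disc's axis. Starts lying flat on the white blotting sheet on the bench between the console and the dryer. Three to five such discs are present.
- disc_b_center (a point): Another such disc, the same size (None if absent).
- disc_c_center (a point): Another such disc, the same size (None if absent).
- disc_d_center (a point): Another such disc, the same size (None if absent).
- disc_e_center (a point): Another such disc, the same size (None if absent).
- top_cap: Bystander: pale plastic specimen cap, 38 mm in diameter, 22 mm high with a small steel port 10 mm high on top, standing on the sheet among the discs. Not to be moved. Origin under its centre.
- dish: Bystander: small steel dish 90 mm in diameter, 30 mm high, near the robot on the right. Origin under its centre.
- stretcher: Bystander: upright aluminium tube 48 mm in diameter, 110 mm high, at the back. Origin under its centre.
- bottle: Bystander: white bottle 64 mm in diameter, 170 mm high, at the back right. Origin under its centre.
- notebook: Bystander: green notebook 110 x 160 x 14 mm, at the back left. Origin under its centre.
- spatula: Bystander: spatula 160 mm long lying at the back. Origin under its middle.
- mould: Bystander: brass specimen mould, an open cylinder 60 mm in diameter, 80 mm high, near the robot on the left. Origin under its centre.
Mind the look-alikes: they are no part of the job. What is shaped like the part that bears disc_b_center but purple is not meant. Leave any blue look-alike of the part that bears disc_c_center alone.

How it is judged:
By the outcome, as a careful person would: the job done as asked, in the order asked, and still so for the second after the job is handed in, with the robot touching nothing.
Of disc_a, disc_b, disc_c, disc_d, disc_e only 3 to 5 are there at a start; the rules pass over those that are not, and their reading is None.
At some moment in a run one of disc_a, disc_b, disc_c, disc_d, disc_e may be knocked a few centimetres aside while the robot is not near it.
Once in a run the grip may slacken for a moment while it holds something.
It also fails if it takes over 210 s, if anything falls off the work surface, if the arm or the gripper's body presses on something with over 40 N, if the wrist force passes 120 N, or if a joint passes its speed limit or range.

## Working session

There is one attempt and no reset: what is moved stays moved. The work goes in short steps, Python scripts to look and compute and a tool call to move; the robot and the scene stay as the last step left them, time stands still between calls to the robot, and variables do not carry over. Pictures are saved under pics/ and viewed, and the job is handed in when it is done.

Besides the shell and the picture viewer there is one more tool, called after "Call:" by a JSON object that holds its "name" and its "arguments", one argument or row to a line. servo_tool: Moves the arm, as the interface text tells. Its arguments: {"type":"object","properties":{"rows":{"type":"string"},"gripper":{"type":"number"}},"required":["rows"]}

```bash
ls; mkdir -p pics
python3 - <<'E'
from bench import bot, optics, order
import cv2
s=bot.observe()
print(s, bot.grasp_offset)
for n in ("scene","top"):
    im=optics.snapshot(n); cv2.imwrite(f"pics/{n}0.png",im[:,:,::-1]); m=optics.camera_model(n); print(n,m)
E
```

```text
pics
{'clock': 0.0, 'joint_positions': array([ 1.09491114,  0.4777876 ,  0.02235059,  1.55644076, -0.01147754,
        1.10927407, -0.08307863]), 'qd': array([-1.02190698e-04, -4.48227947e-04, -4.73897803e-04, -7.95483673e-04,
       -1.55776097e-03,  4.88828875e-05, -9.10538871e-04]), 'tau': array([ 6.78481283e-04, -5.82845557e+01,  1.53473508e+00, -2.72606117e+01,
       -5.44521224e-02,  1.67561020e-02,  1.44477094e-04]), 'eef_pos': array([ 0.2424565 , -0.62931732,  0.22169483]), 'tool_rot': array([-8.57966202e-04,  9.83134988e-01,  1.82879199e-01, -2.39306882e-04]), 'ft_force': array([-0.05952813,  0.86788959, -0.06583409]), 'moment': array([-0.01485626, -0.03297381,  0.00410499]), 'gripper_width': 0.08793783224761256} 0.0187
scene {'camera_matrix': array([[601.85647391,   0.        , 314.54672231],
       [  0.        , 601.85647391, 239.73407442],
       [  0.        ,   0.        ,   1.        ]]), 'position': array([1.28464608, 0.73723601, 0.81029471]), 'attitude': array([0.37111139, 0.18761993, 0.41997777, 0.80665592])}
top {'camera_matrix': array([[479.71664165,   0.        , 319.76551228],
       [  0.        , 479.71664165, 234.65305748],
       [  0.        ,   0.        ,   1.        ]]), 'position': array([0.43450368, 0.06787093, 1.23517936]), 'attitude': array([ 0.71135346,  0.02909278, -0.02523589, -0.70177847])}
```

View pics/scene0.png

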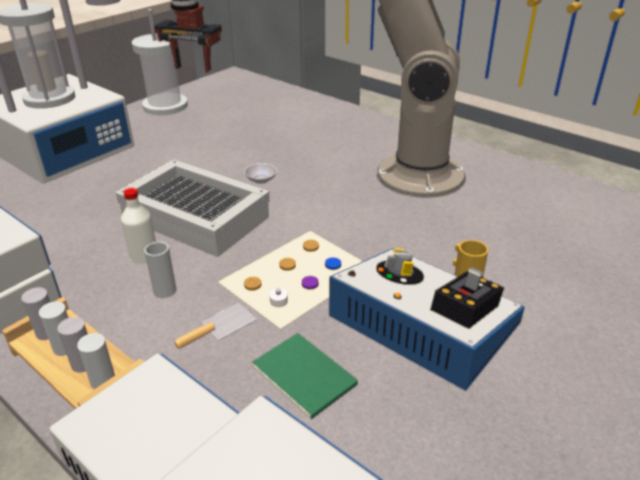

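View pics/top0.png

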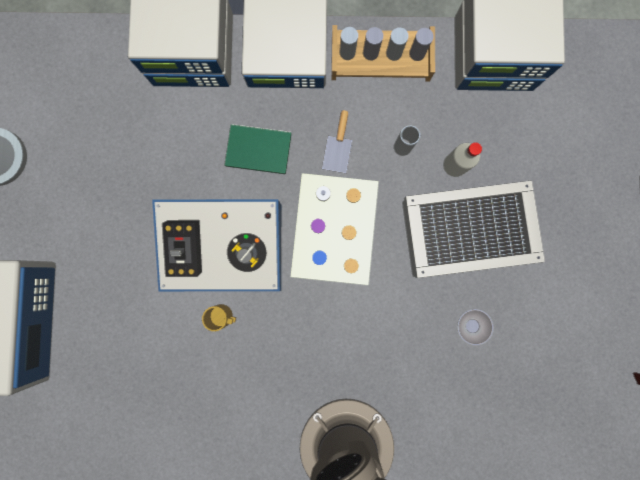

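The top view shows three bronze discs at (354,196), (349,233) and (351,266). The purple disc at (318,226), the blue disc at (319,258) and the white cap at (323,194) are not part of the job. Next I'll enlarge the crops and measure.

```bash
cat > h.py <<'E'
import numpy as np, cv2
from scipy.spatial.transform import Rotation as R
from bench import bot, optics, order
def rot(q): return R.from_quat([q[1],q[2],q[3],q[0]])
CM={n:optics.camera_model(n) for n in("scene","top")}
def ray(n,u,v):
    m=CM[n];K=m["camera_matrix"]
    d=np.array([(u-K[0,2])/K[0,0],-(v-K[1,2])/K[1,1],-1.]); d=rot(m["attitude"]).apply(d)
    return np.array(m["position"]),d/np.linalg.norm(d)
def plane(n,u,v,z):
    p,d=ray(n,u,v); return p+d*(z-p[2])/d[2]
def proj(n,P):
    m=CM[n];K=m["camera_matrix"]; c=rot(m["attitude"]).inv().apply(np.array(P)-m["position"])
    return np.array([K[0,0]*c[...,0]/-c[...,2]+K[0,2], K[1,1]*-c[...,1]/-c[...,2]+K[1,2]]).T
def tri(us,ut):
    A=np.zeros((3,3));b=np.zeros(3);L=[]
    for n,u in(("scene",us),("top",ut)):
        p,d=ray(n,*u);M=np.eye(3)-np.outer(d,d);A+=M;b+=M@p;L.append((p,M))
    x=np.linalg.solve(A,b); return x,[round(1000*np.linalg.norm(M@(x-p)),1) for p,M in L]
def snap(n,f,crop=None,s=1):
    im=optics.snapshot(n)[:,:,::-1].copy(); c=im
    if crop: x0,y0,x1,y1=crop; c=cv2.resize(im[y0:y1,x0:x1],None,fx=s,fy=s,interpolation=cv2.INTER_CUBIC)
    cv2.imwrite(f"pics/{f}.png",c); return im
def blobs(im,lo,hi,amin=20):
    h=cv2.cvtColor(im,cv2.COLOR_BGR2HSV);m=cv2.inRange(h,np.array(lo),np.array(hi))
    k,_,st,c=cv2.connectedComponentsWithStats(m); return [(c[i].round(1),st[i,4]) for i in range(1,k) if st[i,4]>=amin]
def go(P,Rt):
    """delta from current measured pose to target TCP P and rotation Rt (Rotation)"""
    s=bot.observe();R0=rot(s["tool_rot"]);d=R0.inv().apply(np.array(P)-s["eef_pos"])*1000
    return np.r_[d.round(1),(R0.inv()*Rt).as_rotvec().round(4)]
E
python3 - <<'E'
from h import *
a=cv2.imread("pics/scene0.png");b=cv2.imread("pics/top0.png")
def cr(im,x0,y0,x1,y1,s,f): cv2.imwrite(f"pics/{f}.png",cv2.resize(im[y0:y1,x0:x1],None,fx=s,fy=s,interpolation=cv2.INTER_CUBIC))
cr(a,320,230,530,390,3.8,"c_scene");cr(b,145,190,385,300,3.3,"c_top");cr(a,215,225,375,330,5,"c_disc");cr(b,400,175,550,285,5,"c_tray")
for n,im in(("scene",a),("top",b)):
    print(n,"bronze",blobs(im,(8,100,100),(22,255,255)),"purple",blobs(im,(130,80,50),(165,255,255)))
E
```

```text
scene bronze [(array([532.7,   2.5]), np.int32(76)), (array([573.7,   6.8]), np.int32(117)), (array([616.3,  13.8]), np.int32(126)), (array([173.7,  31.2]), np.int32(42)), (array([310.3, 244.9]), np.int32(142)), (array([470. , 255.8]), np.int32(899)), (array([287. , 263.5]), np.int32(154)), (array([380.4, 269.1]), np.int32(25)), (array([252.2, 282.9]), np.int32(179)), (array([482.3, 279.8]), np.int32(25)), (array([494.3, 285.2]), np.int32(26)), (array([445.1, 290.4]), np.int32(32)), (array([397.3, 294.9]), np.int32(27)), (array([457.5, 296.1]), np.int32(31)), (array([ 61.8, 299.8]), np.int32(27)), (array([470.2, 302. ]), np.int32(33)), (array([ 69.4, 312.8]), np.int32(48)), (array([ 61.1, 363.2]), np.int32(3698)), (array([ 88.9, 328.6]), np.int32(58)), (array([193.5, 335.1]), np.int32(355))] purple [(array([309.6, 281.9]), np.int32(163))]
top bronze [(array([380.8,  59.7]), np.int32(2572)), (array([342.1, 124.9]), np.int32(184)), (array([353.2, 195.1]), np.int32(137)), (array([188.5, 227.9]), np.int32(24)), (array([167.6, 228. ]), np.int32(20)), (array([178.3, 227.7]), np.int32(23)), (array([348.8, 232.3]), np.int32(134)), (array([256.5, 240. ]), np.int32(24)), (array([350.9, 265.5]), np.int32(133)), (array([170.5, 271. ]), np.int32(24)), (array([180.7, 271.1]), np.int32(24)), (array([190.8, 271.1]), np.int32(23)), (array([217.6, 317.7]), np.int32(439))] purple [(array([317.8, 225.5]), np.int32(141))]
```

View pics/c_scene.png

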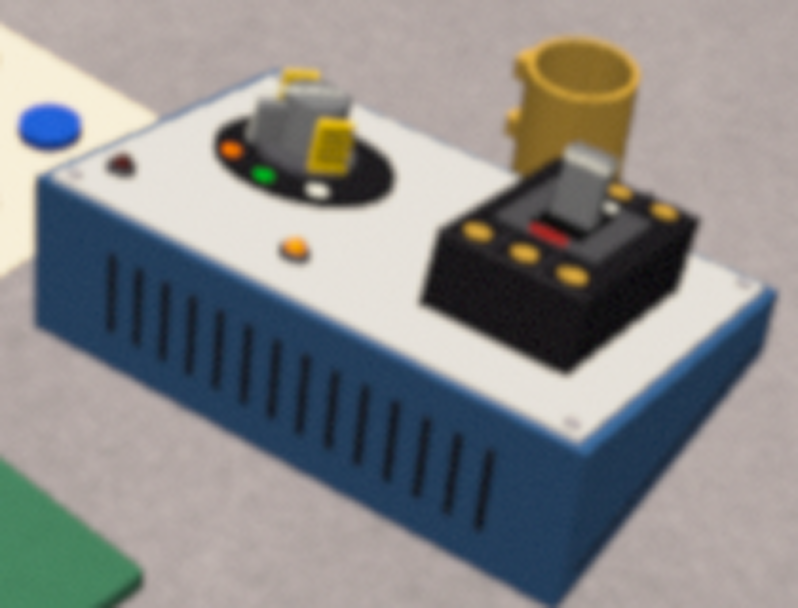

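View pics/c_top.png

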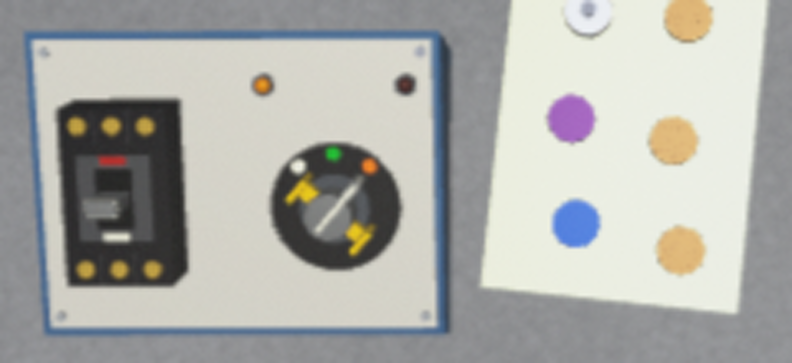

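View pics/c_tray.png

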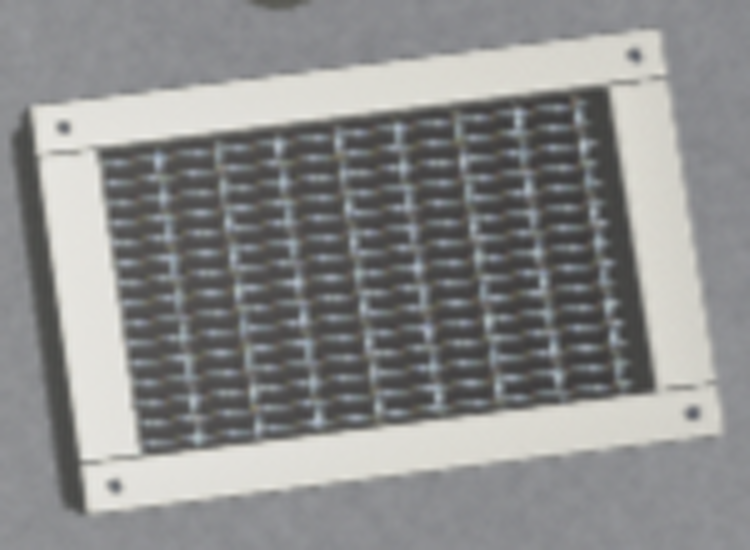

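View pics/c_disc.png

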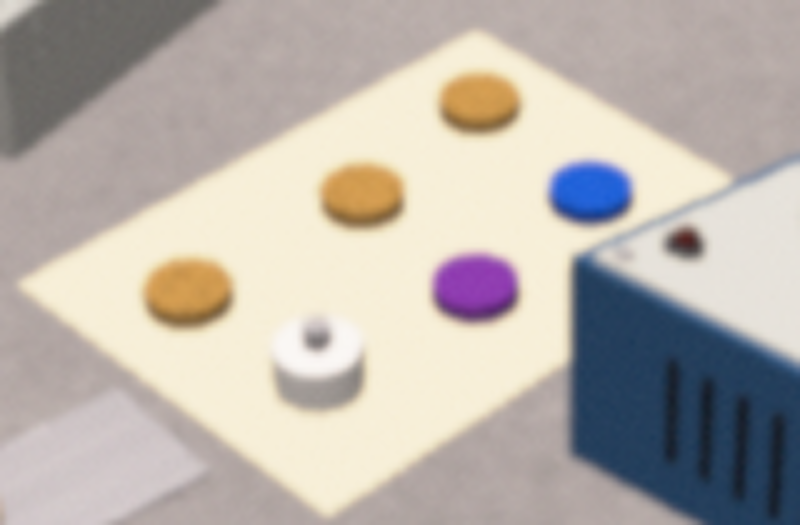

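The three bronze discs are confirmed in the scene crop. On the console, the selector pointer is at orange and the breaker toggle is tripped near the middle. I'll triangulate the corners, screws and dots.

Run:
```python
from h import *
np.set_printoptions(precision=4,suppress=True)
S=lambda x,y:(x/3.8+320-.4,y/3.8+230-.4); T=lambda x,y:(x/3.3+145-.35,y/3.3+190-.35)
prs={"FL":((580,445),(25,33)),"FR":((38,180),(438,33)),"NL":((775,292),(45,332)),"NR":((280,70),(443,332)),
"sFL":((571,423),(43,50)),"sFR":((75,173),(420,51)),"sNL":((743,284),(61,315)),
"white":((317,190),(297,166)),"green":((263,175),(333,154)),"orange":((231,149),(370,167)),
"gold_FL":((572,275),(76,126)),"gold_FM":((524,252),(111,126)),"gold_FR":((477,231),(145,126)),"gold_NL":((665,211),(86,270))}
r={}
for k,(a,b) in prs.items():
    x,e=tri(S(*a),T(*b)); r[k]=x; print(k,x,e)
X=(r["FL"]+r["FR"]-r["NL"]-r["NR"]);print("len x",np.linalg.norm(X)/2,"slope",np.degrees(np.arctan2(X[2],np.hypot(*X[:2]))),"yaw",np.degrees(np.arctan2(X[1],X[0])))
print("center",(r["FL"]+r["FR"]+r["NL"]+r["NR"])/4)
# discs
for a,b in (((310.3,244.9),(350.9,265.5)),((287,263.5),(348.8,232.3)),((252.2,282.9),(353.2,195.1))): print("disc",*tri(a,b), plane("top",*b,0.01))
# tray corners, top crop /5+400,175 case outer
T2=lambda x,y:(x/5+400-.4,y/5+175-.4)
c=[plane("top",*T2(*q),.08) for q in((30,107),(660,30),(722,433),(88,514))];print(np.array(c),np.mean(c,0))
print("yaw of long", [np.degrees(np.arctan2(*(c[i]-c[j])[[1,0]])) for i,j in((0,1),(3,2))])
```

```text
FL [0.5995 0.4725 0.1092] [np.float64(0.7), np.float64(0.7)]
FR [0.6039 0.177  0.1022] [np.float64(0.2), np.float64(0.2)]
NL [0.3832 0.4708 0.048 ] [np.float64(0.2), np.float64(0.2)]
NR [0.3868 0.1744 0.0474] [np.float64(0.8), np.float64(0.8)]
sFL [0.5874 0.4611 0.1056] [np.float64(0.2), np.float64(0.2)]
sFR [0.5903 0.1894 0.1047] [np.float64(0.2), np.float64(0.2)]
sNL [0.3959 0.4579 0.0543] [np.float64(0.5), np.float64(0.5)]
white [0.5074 0.2783 0.0891] [np.float64(0.2), np.float64(0.2)]
green [0.5164 0.252  0.0907] [np.float64(0.4), np.float64(0.4)]
orange [0.5073 0.2255 0.0884] [np.float64(0.0), np.float64(0.0)]
gold_FL [0.5306 0.4263 0.1321] [np.float64(0.1), np.float64(0.1)]
gold_FM [0.5308 0.4019 0.1322] [np.float64(0.1), np.float64(0.1)]
gold_FR [0.5312 0.378  0.1319] [np.float64(0.0), np.float64(0.0)]
gold_NL [0.4298 0.4245 0.1046] [np.float64(0.3), np.float64(0.3)]
len x 0.2242967833641202 slope 14.990935569190842 yaw 0.5603776127071589
center [0.4933 0.3237 0.0767]
disc [ 0.4513 -0.0056  0.0076] [np.float64(0.3), np.float64(0.3)] [ 0.451  -0.0052  0.01  ]
disc [0.5362 0.0006 0.007 ] [np.float64(0.2), np.float64(0.2)] [0.5358 0.0009 0.01  ]
disc [ 0.6326 -0.0097  0.007 ] [np.float64(0.0), np.float64(0.0)] [ 0.6322 -0.0095  0.01  ]
[[ 0.6203 -0.1323  0.08  ]
 [ 0.6621 -0.4383  0.08  ]
 [ 0.4667 -0.4641  0.08  ]
 [ 0.4238 -0.1601  0.08  ]] [ 0.5432 -0.2987  0.08  ]
yaw of long [np.float64(97.7693978551779), np.float64(98.03623099888918)]
```

```bash
cat >> h.py <<'E'
np.set_printoptions(precision=4,suppress=True)
PANR=R.from_euler('ZY',[0.7,-15],degrees=True)
S0=np.array([.4783,.2516,.0737]); B0=np.array([.4803,.4015,.1184])
def pan(o,px,py,pz,th):
    """TCP pose, offsets in mm in panel axes from o, tool y at angle th from panel x, tool z into panel"""
    y=np.array([np.cos(th),np.sin(th),0]);z=np.array([0,0,-1.]);x=np.cross(y,z)
    return o+PANR.apply(np.array([px,py,pz])/1000), PANR*R.from_matrix(np.c_[x,y,z])
def down(th):
    y=np.array([np.cos(th),np.sin(th),0]);z=np.array([0,0,-1.]);x=np.cross(y,z)
    return R.from_matrix(np.c_[x,y,z])
E
python3 - <<'E'
from h import *
print(PANR.apply([1,0,0]),PANR.apply([0,0,1]))
print(go([.48,-.3,.33],down(-.6)))
for p in((480,155,.17),(468,152,.17),(408,133,.11)):print(plane("top",*p))
# check tabs by color
a=cv2.imread("pics/scene0.png");b=cv2.imread("pics/top0.png")
print(blobs(a,(22,150,120),(34,255,255),8),blobs(b,(22,150,120),(34,255,255),8))
for th in(.87,.87+np.pi):
  P=S0+PANR.apply(np.array([29*np.cos(th),29*np.sin(th),33])/1000);print(proj("scene",P),proj("top",P))
E
```

```text
[0.9659 0.0118 0.2588] [-0.2588 -0.0032  0.9659]
[ 340.     -222.1    -107.9      -0.0015   -0.0003   -0.603 ]
[ 0.7012 -0.2841  0.17  ]
[ 0.7077 -0.2572  0.17  ]
[ 0.7675 -0.1328  0.11  ]
[(array([346.5,  21. ]), np.int32(86)), (array([527.5,  44. ]), np.int32(221)), (array([637.1, 106.3]), np.int32(51)), (array([398.3, 249.6]), np.int32(17)), (array([406.4, 268.2]), np.int32(143))] [(array([167.6, 227.5]), np.int32(17)), (array([178.1, 227.7]), np.int32(18)), (array([188.4, 227.6]), np.int32(15)), (array([236.2, 247.5]), np.int32(45)), (array([253.3, 261.3]), np.int32(46)), (array([170.5, 271.3]), np.int32(14)), (array([180.6, 271.4]), np.int32(15)), (array([190.6, 271.4]), np.int32(13)), (array([218.1, 316.6]), np.int32(235)), (array([230.2, 320.1]), np.int32(24))]
[407.9141 264.8948] [234.7354 247.7513]
[398.5959 251.497 ] [253.9949 263.2559]
```

Call:
{"name": "servo_tool", "arguments": {
  "rows": "0 0 -60 0 0 0; 0 0 -108 0 0 0; 340 -222 -108 0 0 -0.6; 340 -222 -108 0 0 -0.6; 340 -222 -108 0 0 -0.6; 340 -222 -108 0 0 -0.6; 340 -222 -108 0 0 -0.6; 340 -222 -108 0 0 -0.6; 340 -222 -108 0 0 -0.6; 340 -222 -108 0 0 -0.6; 340 -222 -108 0 0 -0.6; 340 -222 -108 0 0 -0.6; 340 -222 -108 0 0 -0.6; 340 -222 -108 0 0 -0.6; 340 -222 -108 0 0 -0.6; 340 -222 -108 0 0 -0.6",
  "gripper": 1
}}

```text
clock: 1.43
eef_pos: [0.479, -0.302, 0.3303]
tool_rot: [-0.0, 0.886, 0.464, -0.001]
ft_force: [0.7, -0.2, 0.1]
gripper_width: 0.0877
```

Run:
```python
from h import *
print(bot.observe()["joint_positions"])
print(go(*pan(S0,0,0,120,.871)))
```

```text
[ 0.6787  0.2299 -0.2732  1.6656  0.0655  1.2558 -0.2137]
[ 436.9    -341.      140.5      -0.2863   -0.0361   -1.4796]
```

Call:
{"name": "servo_tool", "arguments": {
  "rows": "437 -341 140 -0.286 -0.036 -1.48; 437 -341 140 -0.286 -0.036 -1.48; 437 -341 140 -0.286 -0.036 -1.48; 437 -341 140 -0.286 -0.036 -1.48; 437 -341 140 -0.286 -0.036 -1.48; 437 -341 140 -0.286 -0.036 -1.48; 437 -341 140 -0.286 -0.036 -1.48; 437 -341 140 -0.286 -0.036 -1.48; 437 -341 140 -0.286 -0.036 -1.48; 437 -341 140 -0.286 -0.036 -1.48; 437 -341 140 -0.286 -0.036 -1.48; 437 -341 140 -0.286 -0.036 -1.48; 437 -341 140 -0.286 -0.036 -1.48; 437 -341 140 -0.286 -0.036 -1.48; 437 -341 140 -0.286 -0.036 -1.48; 437 -341 140 -0.286 -0.036 -1.48; 437 -341 140 -0.286 -0.036 -1.48; 437 -341 140 -0.286 -0.036 -1.48; 437 -341 140 -0.286 -0.036 -1.48; 437 -341 140 -0.286 -0.036 -1.48",
  "gripper": 1
}}

```text
clock: 3.1
eef_pos: [0.4478, 0.2513, 0.191]
tool_rot: [0.123, 0.334, 0.933, 0.046]
ft_force: [-0.7, -0.6, -0.7]
gripper_width: 0.0879
```

Run:
```python
from h import *
print(bot.observe()["joint_positions"])
print(go(*pan(S0,0,0,120,.871)));print(go(*pan(S0,0,0,50,.871)));print(go(*pan(S0,0,0,11,.871)))
snap("scene","s1",(320,150,530,310),3.8)
snap("top","t1",(145,190,305,310),5)
```

```text
[-0.0125  0.2281 -0.8173  2.0978  0.5211  0.7636 -0.2764]
[ 0.7    -0.6     1.2     0.0008  0.0013  0.0003]
[ 0.8    -0.7    71.2     0.0008  0.0013  0.0003]
[  0.8     -0.7    110.2      0.0008   0.0013   0.0003]
```

View pics/s1.png

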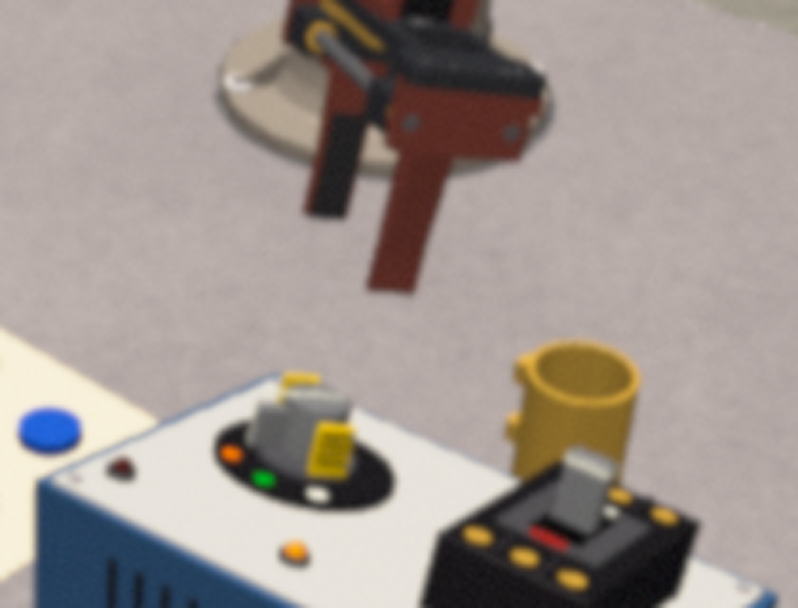

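View pics/t1.png

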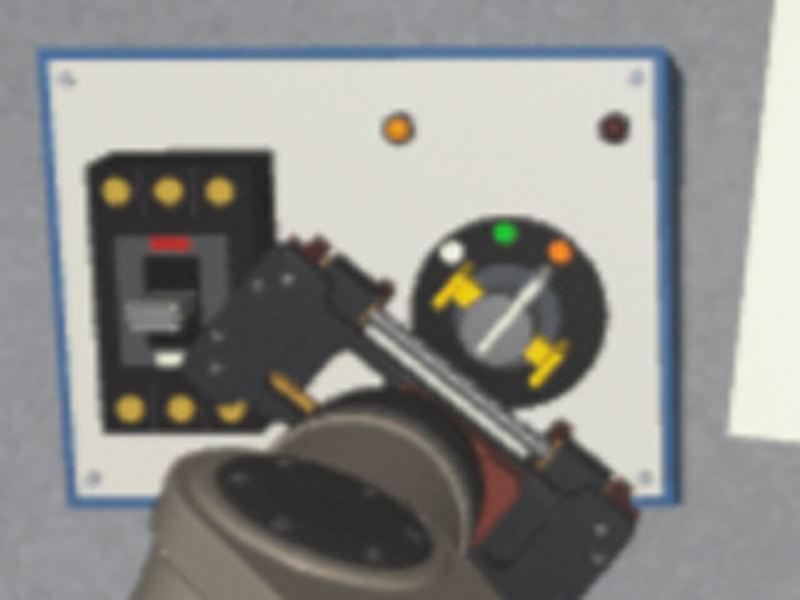

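The jaws line up with the two yellow tabs, seen at crop (457,288) and (547,362) in the top view. I'll descend now.

Call:
{"name": "servo_tool", "arguments": {
  "rows": "0.8 -0.7 30 0 0 0; 0.8 -0.7 50 0 0 0; 0.8 -0.7 70 0 0 0; 0.8 -0.7 80 0 0 0; 0.8 -0.7 88 0 0 0; 0.8 -0.7 96 0 0 0; 0.8 -0.7 104 0 0 0; 0.8 -0.7 110 0 0 0; 0.8 -0.7 110 0 0 0; 0.8 -0.7 110 0 0 0; 0.8 -0.7 110 0 0 0",
  "gripper": 1
}}

```text
clock: 4.12
eef_pos: [0.4748, 0.2535, 0.0846]
tool_rot: [0.123, 0.333, 0.934, 0.046]
ft_force: [-1.5, 0.3, -0.1]
gripper_width: 0.0878
```

Run:
```python
from h import *
print(go(*pan(S0,0,0,11,.871)))
snap("scene","s2",(340,210,480,315),5.7)
```

```text
[-1.7    -1.1     0.4     0.0019  0.      0.003 ]
```

View pics/s2.png

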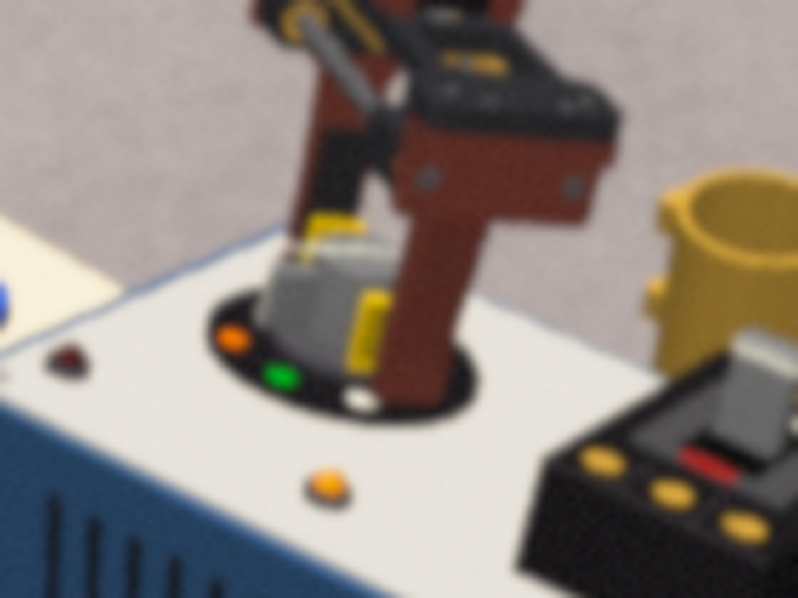

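Call:
{"name": "servo_tool", "arguments": {
  "rows": "-2 -1 0 0 0 0; -2 -1 0 0 0 0; -2 -1 0 0 0 0",
  "gripper": 1
}}

```text
clock: 4.42
eef_pos: [0.4758, 0.251, 0.0847]
tool_rot: [0.123, 0.333, 0.934, 0.046]
ft_force: [-0.3, 0.2, 0.7]
gripper_width: 0.0879
```

Call:
{"name": "servo_tool", "arguments": {
  "rows": "0 0 0 0 0 0; 0 0 0 0 0 0; 0 0 0 0 0 0; 0 0 0 0 0 0; 0 0 0 0 0 0; 0 0 0 0 0 0; 0 0 0 0 0 0; 0 0 0 0 0 0; 0 0 0 0 0 0; 0 0 0 0 0 0",
  "gripper": 0.3
}}

```text
clock: 5.25
eef_pos: [0.4752, 0.2509, 0.0844]
tool_rot: [0.123, 0.333, 0.934, 0.045]
ft_force: [-3.1, -2.1, 5.8]
gripper_width: 0.0471
```

Run:
```python
from h import *
print(go(*pan(S0,0,0,11,.871)));s=bot.observe();print(s["moment"],s["ft_force"],s["gripper_width"])
snap("scene","s3",(340,210,480,315),5.7)
```

```text
[0.3    0.6    0.2    0.0005 0.0002 0.0029]
[-0.5004  0.5792 -0.1363] [-3.1129 -2.1157  5.8373] 0.04706928883076713
```

View pics/s3.png

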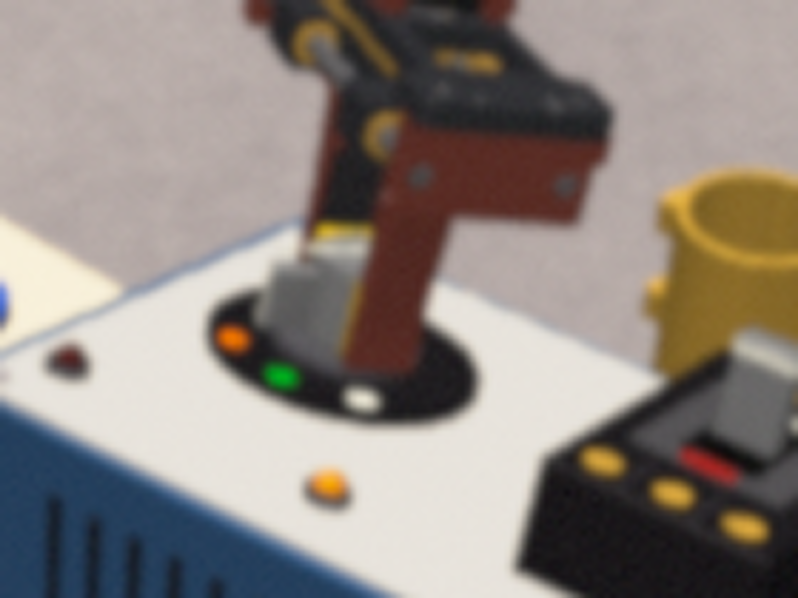

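Both tabs are squeezed in: the width is 47 mm and the picture shows both pads flush on the tabs. Now I'll turn the knob 1.40 rad counter-clockwise to white.

Call:
{"name": "servo_tool", "arguments": {
  "rows": "0 0 0 0 0 -0.1; 0 0 0 0 0 -0.2; 0 0 0 0 0 -0.3; 0 0 0 0 0 -0.4; 0 0 0 0 0 -0.5; 0 0 0 0 0 -0.6; 0 0 0 0 0 -0.7; 0 0 0 0 0 -0.7",
  "gripper": 0.3
}}

```text
clock: 5.97
eef_pos: [0.4752, 0.2508, 0.0844]
tool_rot: [0.131, -0.01, 0.991, 0.0]
ft_force: [-3.1, -2.5, 6.5]
gripper_width: 0.0472
```

Run:
```python
from h import *
print(go(*pan(S0,0,0,11,2.271)));s=bot.observe();print(s["moment"],s["ft_force"],s["gripper_width"])
snap("scene","s4",(340,210,480,315),5.7)
```

```text
[-0.2     0.8     0.1    -0.0001  0.0003 -0.692 ]
[-0.5535  0.566  -0.1176] [-3.1007 -2.5456  6.4717] 0.04723741717780411
```

View pics/s4.png

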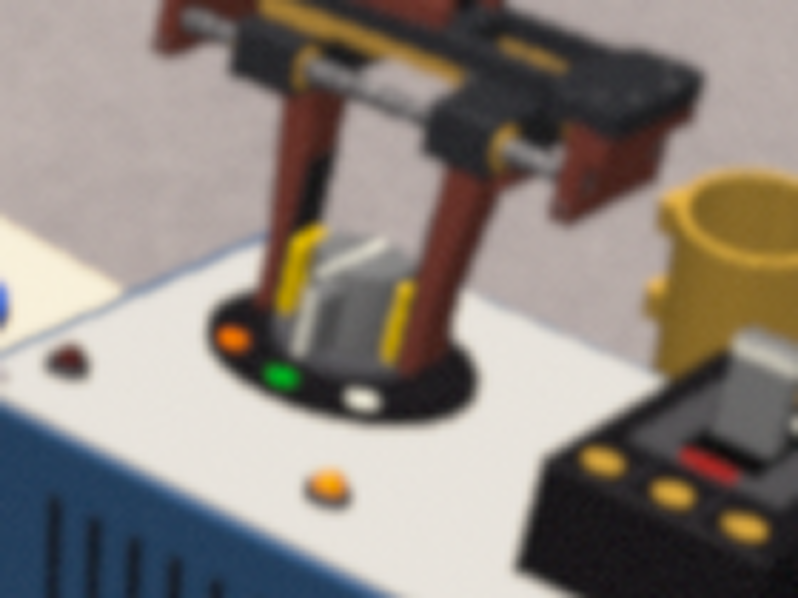

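The knob follows and the pointer is now near green. I'll continue to white.

Call:
{"name": "servo_tool", "arguments": {
  "rows": "0 0 0 0 0 -0.1; 0 0 0 0 0 -0.2; 0 0 0 0 0 -0.3; 0 0 0 0 0 -0.4; 0 0 0 0 0 -0.5; 0 0 0 0 0 -0.6; 0 0 0 0 0 -0.66; 0 0 0 0 0 -0.7; 0 0 0 0 0 -0.7; 0 0 0 0 0 -0.7",
  "gripper": 0.3
}}

```text
clock: 6.85
eef_pos: [0.4752, 0.2506, 0.0844]
tool_rot: [0.123, -0.347, 0.929, -0.044]
ft_force: [-3.5, -3.8, 7.6]
gripper_width: 0.0472
```

Run:
```python
from h import *
print(go(*pan(S0,0,0,11,2.271)));s=bot.observe();print(s["moment"],s["ft_force"],s["gripper_width"])
snap("scene","s5",(340,210,480,315),5.7)
```

```text
[-0.7     0.6     0.2    -0.0005  0.0002  0.003 ]
[-0.5301  0.5425 -0.1178] [-3.5096 -3.8218  7.5747] 0.04723416126957806
```

View pics/s5.png

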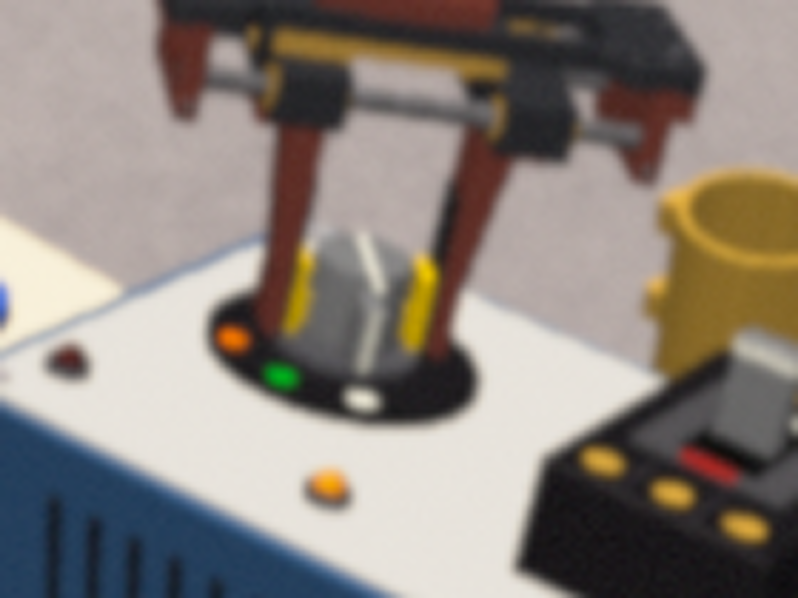

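The pointer is at the white dot. I'll release the tabs and retreat.

Call:
{"name": "servo_tool", "arguments": {
  "rows": "0 0 0 0 0 0; 0 0 0 0 0 0; 0 0 0 0 0 0; 0 0 0 0 0 0; 0 0 0 0 0 0; 0 0 0 0 0 0; 0 0 0 0 0 0; 0 0 0 0 0 0",
  "gripper": 1
}}

```text
clock: 7.57
eef_pos: [0.4757, 0.2514, 0.0844]
tool_rot: [0.123, -0.347, 0.929, -0.044]
ft_force: [0.1, -0.3, 1.0]
gripper_width: 0.0878
```

Call:
{"name": "servo_tool", "arguments": {
  "rows": "0 0 -15 0 0 0; 0 0 -40 0 0 0; 0 0 -70 0 0 0; 0 0 -110 0 0 0; 0 0 -130 0 0 0; 0 0 -130 0 0 0; 0 0 -130 0 0 0",
  "gripper": 1
}}

```text
clock: 8.15
eef_pos: [0.4425, 0.2507, 0.2109]
tool_rot: [0.125, -0.347, 0.929, -0.044]
ft_force: [-0.1, 0.0, 0.1]
gripper_width: 0.0879
```

Run:
```python
from h import *
print(bot.observe()["joint_positions"])
for th in (0,np.pi): print(go(*pan(B0,0,0,70,th)))
im=snap("scene","s6",(340,210,480,315),5.7); snap("top","t6",(145,190,305,310),5)
print(blobs(im,(22,150,120),(34,255,255),8))
for th in (2.271,2.271+np.pi):
  print(proj("scene",S0+PANR.apply(np.array([29*np.cos(th),29*np.sin(th),26])/1000)))
```

```text
[ 0.2702  0.2772 -1.1531  2.0753  0.6089  0.8575  1.0557]
[-108.      105.5      29.8       0.003     0.0035    2.2732]
[-108.      105.5      29.8      -0.0029    0.0025   -0.8684]
[(array([346.5,  20.8]), np.int32(85)), (array([527.6,  43.7]), np.int32(222)), (array([637. , 106.3]), np.int32(52)), (array([389.2, 261.6]), np.int32(77)), (array([414.9, 264.5]), np.int32(79))]
[416.8893 263.2837]
[387.8023 259.2228]
```

View pics/s6.png

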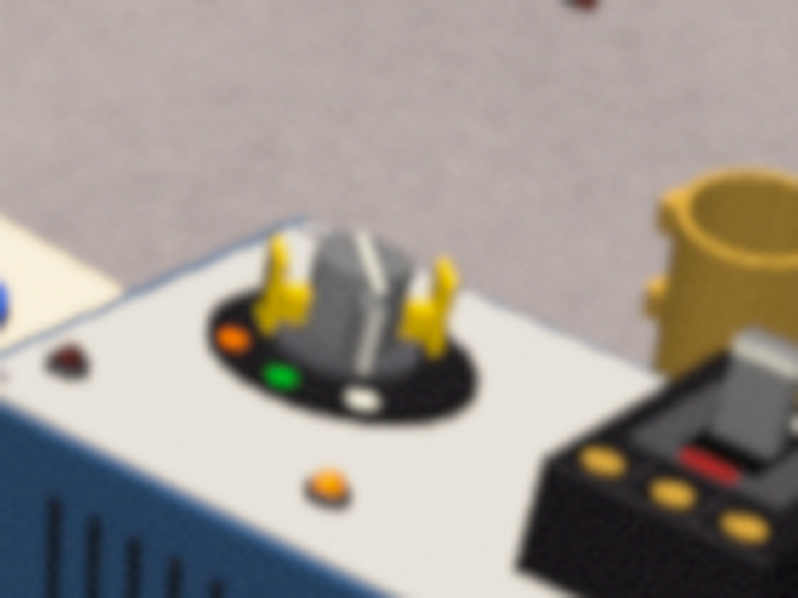

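View pics/t6.png

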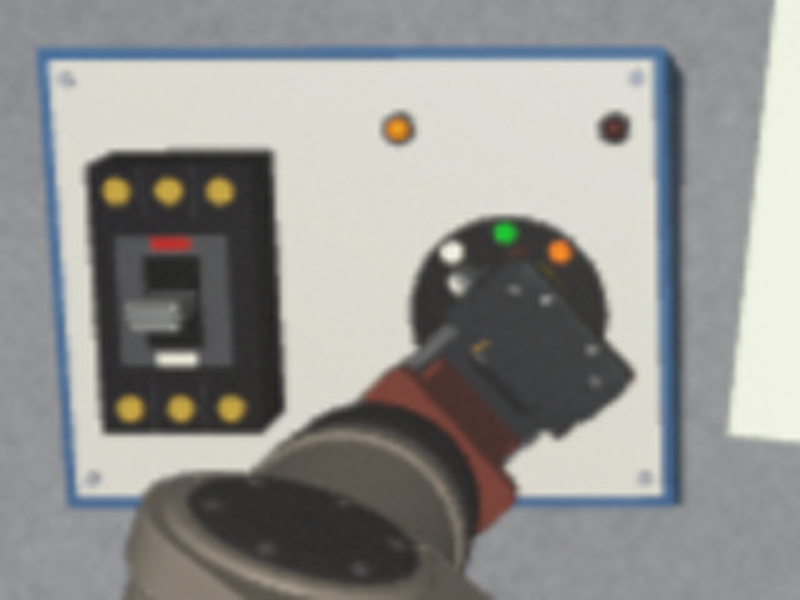

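The selector is at white with both tabs sprung out at crop (275,285) and (440,305). The breaker toggle is at top-crop (155,315). I'll go above the breaker with the jaws along the panel's x axis and partly closed.

Call:
{"name": "servo_tool", "arguments": {
  "rows": "-50 50 0 0 0 -0.12; -108 105 0 0 0 -0.24; -108 105 10 0 0 -0.36; -108 105 20 0 0 -0.48; -108 105 30 0 0 -0.6; -108 105 30 0 0 -0.72; -108 105 30 -0.003 0.0025 -0.868; -108 105 30 -0.003 0.0025 -0.868; -108 105 30 -0.003 0.0025 -0.868; -108 105 30 -0.003 0.0025 -0.868; -108 105 30 -0.003 0.0025 -0.868; -108 105 30 -0.003 0.0025 -0.868",
  "gripper": 0.4
}}

```text
clock: 9.25
eef_pos: [0.4618, 0.4008, 0.1848]
tool_rot: [-0.092, 0.705, -0.697, 0.091]
ft_force: [-0.1, -0.7, 0.1]
gripper_width: 0.0353
```

Run:
```python
from h import *
print(bot.observe()["joint_positions"],bot.observe()["gripper_width"])
print(go(*pan(B0,0,0,70,np.pi)));print(go(*pan(B0,0,0,12,np.pi)))
snap("scene","s7",(420,180,560,285),5.7); snap("top","t7",(145,190,305,310),5)
```

```text
[-0.0648  0.5974 -1.169   1.8558  0.9058  1.0978  1.5563] 0.035323447840465684
[-0.5    -0.7    -1.      0.0027 -0.0002 -0.0014]
[-0.5    -0.9    57.      0.0027 -0.0002 -0.0014]
```

View pics/s7.png

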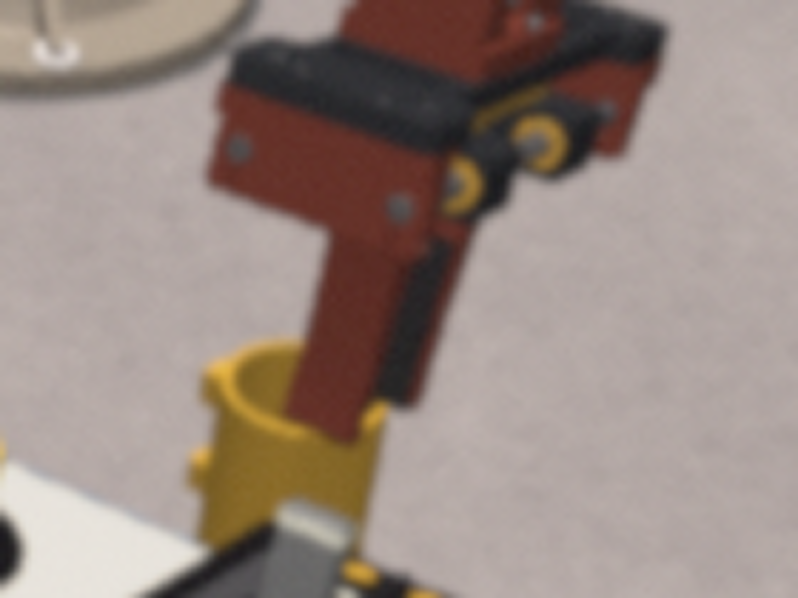

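Run:
```python
from h import *
P=B0+PANR.apply([-.001,0,.035]);print("pred",proj("scene",P),proj("top",P),P)
print(tri((475.1,271.3),(145+(152)/5,190+(304)/5)))
```

```text
pred [476.0303 270.1619] [174.8718 253.7122] [0.4703 0.4014 0.1519]
(array([0.4762, 0.4013, 0.1528]), [np.float64(1.2), np.float64(1.2)])
```

View pics/t7.png

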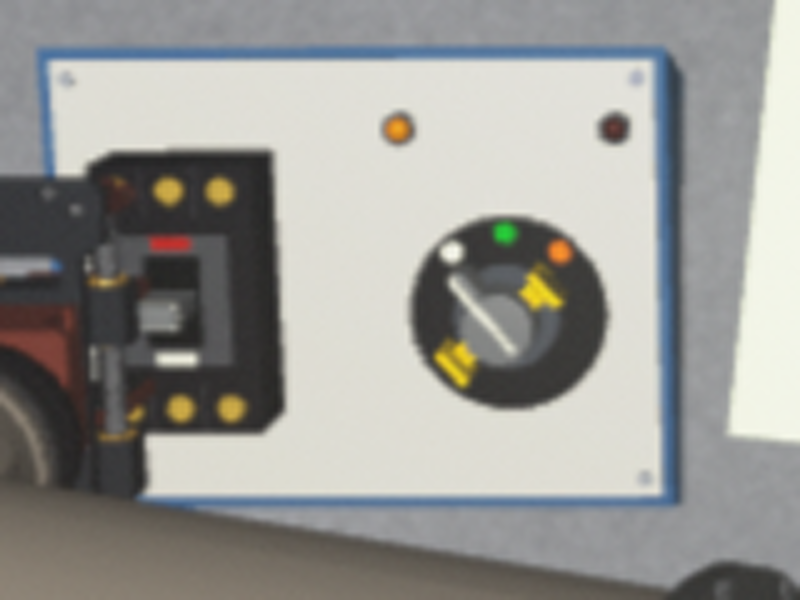

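The predicted tip position matches the picture to about 1 px. I'll lower the jaws around the toggle.

Call:
{"name": "servo_tool", "arguments": {
  "rows": "-0.5 -0.8 10 0 0 0; -0.5 -0.8 20 0 0 0; -0.5 -0.8 30 0 0 0; -0.5 -0.8 40 0 0 0; -0.5 -0.8 50 0 0 0; -0.5 -0.8 57 0 0 0; -0.5 -0.8 57 0 0 0; -0.5 -0.8 57 0 0 0",
  "gripper": 0.4
}}

```text
clock: 10.02
eef_pos: [0.4769, 0.4015, 0.1294]
tool_rot: [-0.091, 0.706, -0.697, 0.09]
ft_force: [0.6, 0.1, -0.4]
gripper_width: 0.0354
```

Call:
{"name": "servo_tool", "arguments": {
  "rows": "0 4 0 0 0 0; 0 8 0 0 0 0; 0 11 0 0 0 0; 0 14 0 0 0 0; 0 16 0 0 0 0; 0 18 0 0 0 0; 0 18 0 0 0 0; 0 18 0 0 0 0",
  "gripper": 0.4
}}

```text
clock: 10.68
eef_pos: [0.461, 0.4018, 0.1266]
tool_rot: [-0.093, 0.705, -0.697, 0.091]
ft_force: [3.1, -1.1, 6.0]
gripper_width: 0.0351
```

Run:
```python
from h import *
print(go(*pan(B0,0,0,12,np.pi)))
snap("scene","s8",(420,180,560,285),5.7)
```

```text
[  0.5    -16.5      0.9      0.       0.0008  -0.0006]
```

View pics/s8.png

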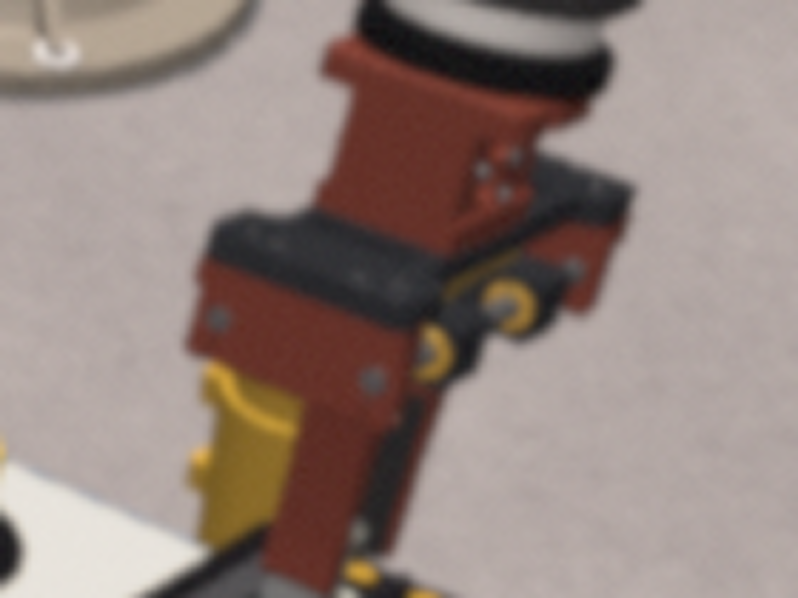

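Call:
{"name": "servo_tool", "arguments": {
  "rows": "0 1 0 0 0 0; 0 2 0 0 0 0; 0 3 0 0 0 0; 0 4 0 0 0 0; 0 4 0 0 0 0; 0 4 0 0 0 0",
  "gripper": 0.4
}}

```text
clock: 11.23
eef_pos: [0.4582, 0.4017, 0.126]
tool_rot: [-0.094, 0.705, -0.697, 0.092]
ft_force: [5.3, -1.2, 5.9]
gripper_width: 0.0353
```

Call:
{"name": "servo_tool", "arguments": {
  "rows": "0 1 0 0 0 0; 0 2 0 0 0 0; 0 2 0 0 0 0; 0 2 0 0 0 0",
  "gripper": 0.4
}}

```text
clock: 11.57
eef_pos: [0.4561, 0.4017, 0.1253]
tool_rot: [-0.094, 0.705, -0.697, 0.092]
ft_force: [4.8, -1.2, 5.2]
gripper_width: 0.0354
```

Run:
```python
from h import *
print(go(*pan(B0,0,0,12,np.pi)))
snap("scene","s9",(430,230,540,312),7)
```

```text
[  0.5    -21.6      1.      -0.0011   0.0009  -0.0013]
```

View pics/s9.png

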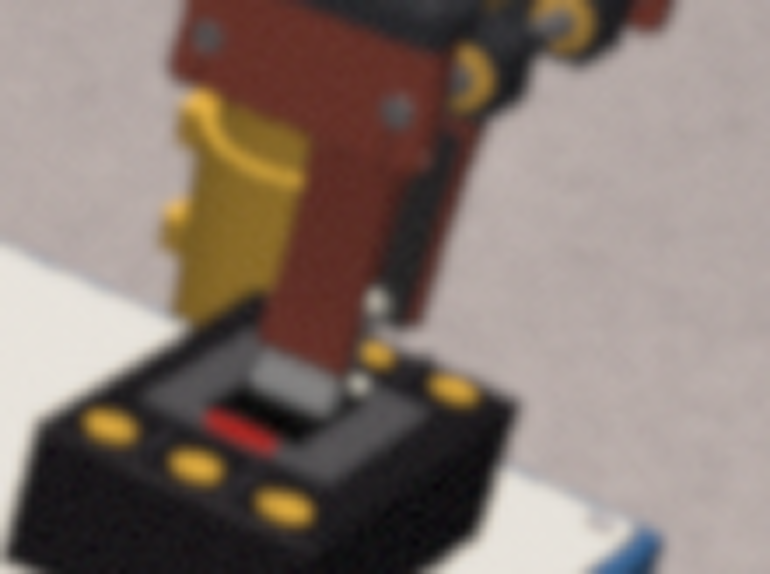

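Call:
{"name": "servo_tool", "arguments": {
  "rows": "0 1 0 0 0 0; 0 2 0 0 0 0; 0 2 0 0 0 0; 0 2 0 0 0 0",
  "gripper": 0.4
}}

```text
clock: 11.95
eef_pos: [0.4556, 0.4017, 0.1252]
tool_rot: [-0.094, 0.704, -0.697, 0.092]
ft_force: [8.8, 0.3, 5.0]
gripper_width: 0.0354
```

Call:
{"name": "servo_tool", "arguments": {
  "rows": "0 1 0 0 0 0; 0 2 0 0 0 0; 0 2 0 0 0 0; 0 2 0 0 0 0",
  "gripper": 0.4
}}

```text
clock: 12.28
eef_pos: [0.4555, 0.4017, 0.1251]
tool_rot: [-0.095, 0.704, -0.698, 0.093]
ft_force: [13.7, 1.6, 3.8]
gripper_width: 0.0356
```

It stalled at about c = -22 mm with rising force, which is where I expected the off stop. I'll back off and look.

Call:
{"name": "servo_tool", "arguments": {
  "rows": "0 -10 0 0 0 0; 0 -20 0 0 0 0; 0 -24 0 0 0 0; 0 -24 0 0 0 0; 0 -24 0 0 0 0",
  "gripper": 0.4
}}

```text
clock: 12.7
eef_pos: [0.4728, 0.4015, 0.1286]
tool_rot: [-0.092, 0.706, -0.697, 0.09]
ft_force: [0.7, 0.1, 0.5]
gripper_width: 0.0353
```

Run:
```python
from h import *
print(go(*pan(B0,0,0,12,np.pi)))
im=snap("scene","s10",(430,230,540,312),7);t=snap("top","t10",(145,190,305,310),5)
for q in(0,.4):
  a=q-.42; P=B0+PANR.apply([42*np.sin(a)/1000,0,(-7+42*np.cos(a))/1000]);print(q,(proj("scene",P)-[430,230])*7)
```

```text
[ 0.1    -4.6    -0.3     0.0039  0.0001  0.0004]
0 [345.2513 277.5449]
0.4 [321.9338 281.3262]
```

View pics/s10.png

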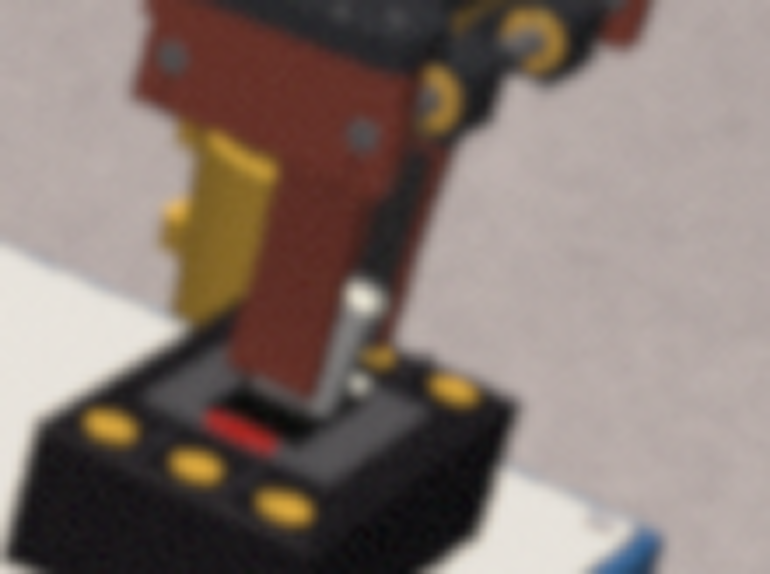

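View pics/t10.png

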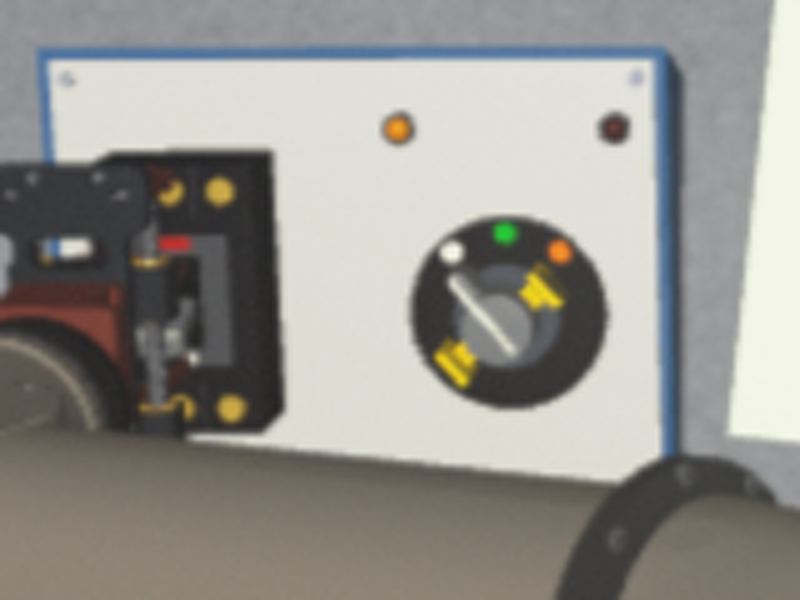

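The toggle is tilted fully towards the robot, so it is off. Now I'll push it on.

Call:
{"name": "servo_tool", "arguments": {
  "rows": "0 -5 0 0 0 0; 0 -10 0 0 0 0; 0 -14 0 0 0 0; 0 -18 0 0 0 0; 0 -22 0 0 0 0; 0 -24 0 0 0 0; 0 -25 0 0 0 0; 0 -26 0 0 0 0; 0 -26 0 0 0 0; 0 -26 0 0 0 0",
  "gripper": 0.4
}}

```text
clock: 13.63
eef_pos: [0.4962, 0.4023, 0.1353]
tool_rot: [-0.091, 0.706, -0.696, 0.09]
ft_force: [-9.4, -0.3, 3.5]
gripper_width: 0.0352
```

Call:
{"name": "servo_tool", "arguments": {
  "rows": "0 -1 0 0 0 0; 0 -2 0 0 0 0; 0 -3 0 0 0 0; 0 -3 0 0 0 0; 0 -3 0 0 0 0",
  "gripper": 0.4
}}

```text
clock: 14.05
eef_pos: [0.4964, 0.4023, 0.1352]
tool_rot: [-0.089, 0.707, -0.696, 0.089]
ft_force: [-15.6, -2.7, 3.4]
gripper_width: 0.0351
```

Call:
{"name": "servo_tool", "arguments": {
  "rows": "0 10 0 0 0 0; 0 13 0 0 0 0; 0 13 0 0 0 0; 0 13 -25 0 0 0; 0 13 -50 0 0 0; 0 13 -80 0 0 0; 0 13 -120 0 0 0; 0 13 -120 0 0 0; 0 13 -120 0 0 0",
  "gripper": 0.4
}}

```text
clock: 14.8
eef_pos: [0.4593, 0.4024, 0.2519]
tool_rot: [-0.094, 0.705, -0.697, 0.091]
ft_force: [0.9, -0.7, -0.9]
gripper_width: 0.0352
```

Run:
```python
from h import *
print(bot.observe()["joint_positions"])
im=snap("scene","s11",(430,230,540,312),7);t=snap("top","t11")
for q in(.52,.84):
  a=q-.42; P=B0+PANR.apply([42*np.sin(a)/1000,0,(-7+42*np.cos(a))/1000]);print(q,(proj("scene",P)-[430,230])*7)
for b,_ in blobs(t,(8,100,100),(22,255,255),60): print("bronze",b,plane("top",*b,.01))
print(go([.46,.20,.30],down(1.6)))
```

```text
[-0.0148  0.5268 -1.2362  1.7892  0.8116  1.1787  1.6448]
0.52 [313.2108 287.1901]
0.84 [287.4426 312.8066]
bronze [381.1  59.8] [ 0.9928 -0.08    0.01  ]
bronze [342.  124.8] [0.8168 0.0212 0.01  ]
bronze [353.1 195.1] [ 0.6322 -0.0093  0.01  ]
bronze [348.7 232.2] [0.5361 0.0012 0.01  ]
bronze [350.9 265.5] [ 0.451  -0.0052  0.01  ]
bronze [217.2 309.9] [0.3341 0.3324 0.01  ]
[200.5    -11.9    -49.8     -0.2057   0.2007   1.5431]
```

View pics/s11.png

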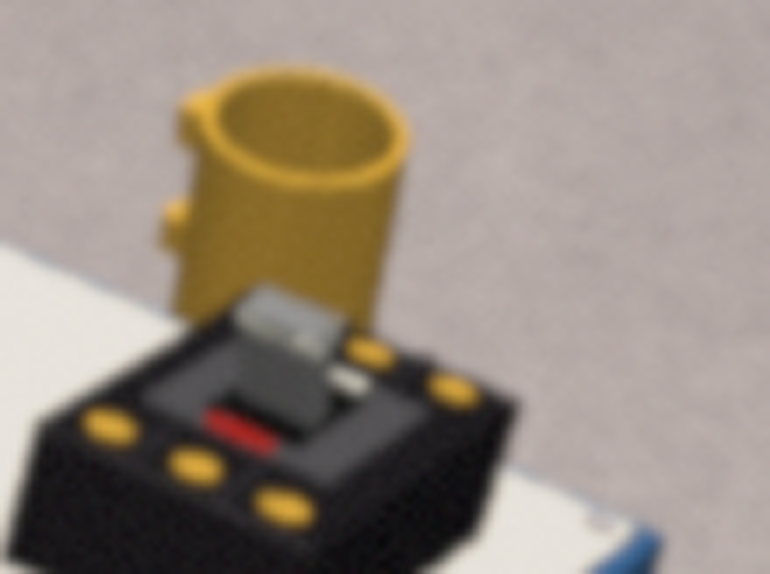

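The toggle tip is at crop (290,315), matching the predicted fully-on position of (287,313). The discs haven't moved. I'll travel to disc 1.

Call:
{"name": "servo_tool", "arguments": {
  "rows": "200 -12 -50 -0.2 0.2 1.54; 200 -12 -50 -0.2 0.2 1.54; 200 -12 -50 -0.2 0.2 1.54; 200 -12 -50 -0.2 0.2 1.54; 200 -12 -50 -0.2 0.2 1.54; 200 -12 -50 -0.2 0.2 1.54; 200 -12 -50 -0.2 0.2 1.54; 200 -12 -50 -0.2 0.2 1.54; 200 -12 -50 -0.2 0.2 1.54; 200 -12 -50 -0.2 0.2 1.54; 200 -12 -50 -0.2 0.2 1.54; 200 -12 -50 -0.2 0.2 1.54; 200 -12 -50 -0.2 0.2 1.54; 200 -12 -50 -0.2 0.2 1.54; 200 -12 -50 -0.2 0.2 1.54; 200 -12 -50 -0.2 0.2 1.54",
  "gripper": 0.68
}}

```text
clock: 16.23
eef_pos: [0.4592, 0.201, 0.2998]
tool_rot: [0.001, -0.018, 1.0, -0.002]
ft_force: [0.8, 0.5, 1.1]
gripper_width: 0.0597
```

Run:
```python
from h import *
print(bot.observe()["joint_positions"])
print(go([.451,-.0053,.15],down(0)))
```

```text
[ 0.3995  0.276  -1.1017  1.8125  0.2667  1.2139  0.8249]
[  15.9    -205.4     150.4      -0.0007    0.0045    1.6066]
```

Call:
{"name": "servo_tool", "arguments": {
  "rows": "16 -205 20 0 0 1.6; 16 -205 20 0 0 1.6; 16 -205 20 0 0 1.6; 16 -205 20 0 0 1.6; 16 -205 150 0 0.005 1.606; 16 -205 150 0 0.005 1.606; 16 -205 150 0 0.005 1.606; 16 -205 150 0 0.005 1.606; 16 -205 150 0 0.005 1.606; 16 -205 150 0 0.005 1.606; 16 -205 150 0 0.005 1.606; 16 -205 150 0 0.005 1.606; 16 -205 150 0 0.005 1.606; 16 -205 150 0 0.005 1.606; 16 -205 150 0 0.005 1.606; 16 -205 150 0 0.005 1.606; 16 -205 150 0 0.005 1.606; 16 -205 150 0 0.005 1.606; 16 -205 150 0 0.005 1.606",
  "gripper": 0.68
}}

```text
clock: 17.82
eef_pos: [0.4507, -0.0045, 0.1509]
tool_rot: [-0.0, 0.707, 0.707, 0.0]
ft_force: [0.1, -0.7, -0.9]
gripper_width: 0.0598
```

Run:
```python
from h import *
print(bot.observe()["joint_positions"])
im=snap("scene","s12",(215,190,375,310),5); c=blobs(im,(8,100,100),(22,255,255),60); print(c)
for b,_ in c:print(plane("scene",*b,.007))
print(go([.451,-.0053,.03],down(0)))
print(go([.451,-.0053,.004],down(0)))
```

```text
[ 0.4837  0.2737 -0.6954  2.1069  0.2349  0.8361 -0.3526]
[(array([532.6,   2.4]), np.int32(74)), (array([573.7,   6.8]), np.int32(117)), (array([616.3,  13.9]), np.int32(125)), (array([310.4, 244.9]), np.int32(141)), (array([470.8, 257.6]), np.int32(998)), (array([287. , 263.5]), np.int32(155)), (array([252.2, 282.9]), np.int32(179)), (array([ 61. , 363.2]), np.int32(3701)), (array([193.5, 335.1]), np.int32(354))]
[-1.9078 -0.5421  0.007 ]
[-1.9541 -0.3452  0.007 ]
[-1.9531 -0.1354  0.007 ]
[ 0.4506 -0.0063  0.007 ]
[0.2581 0.2967 0.007 ]
[0.5363 0.0005 0.007 ]
[ 0.6326 -0.0097  0.007 ]
[ 1.0153 -0.1095  0.007 ]
[0.8138 0.0171 0.007 ]
[ -0.8      0.3    120.9      0.0001  -0.0005  -0.0008]
[ -0.8      0.3    146.9      0.0001  -0.0005  -0.0008]
```

View pics/s12.png

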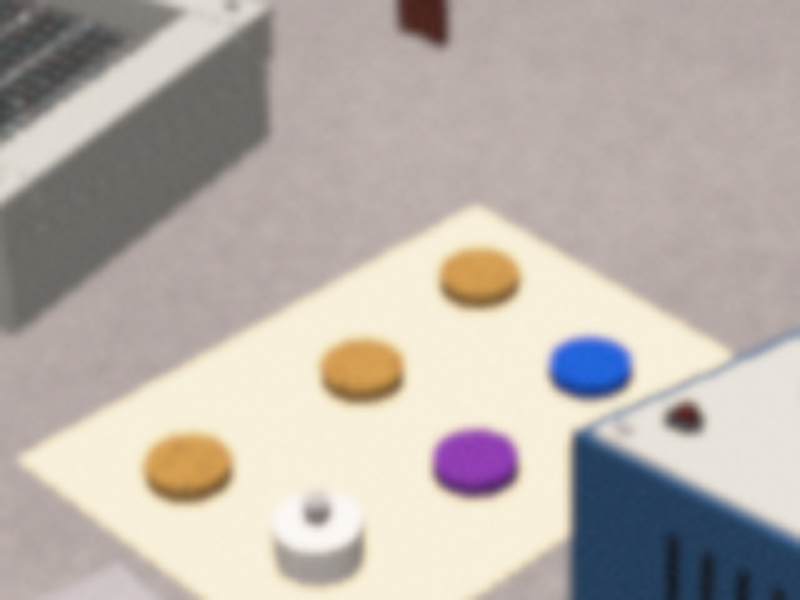

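The three candidates are the bronze discs at scene px (310,245), (287,263) and (252,283). They match by colour, and the blue and purple discs stay where they are. I'll grasp disc 1, at (310,245).

Call:
{"name": "servo_tool", "arguments": {
  "rows": "-1 0.3 40 0 0 0; -1 0.3 80 0 0 0; -1 0.3 110 0 0 0; -1 0.3 125 0 0 0; -1 0.3 135 0 0 0; -1 0.3 141 0 0 0; -1 0.3 147 0 0 0; -1 0.3 147 0 0 0; -1 0.3 147 0 0 0",
  "gripper": 0.68
}}

```text
clock: 18.62
eef_pos: [0.4516, -0.0054, 0.0046]
tool_rot: [0.0, 0.708, 0.707, 0.001]
ft_force: [1.0, 0.4, 0.1]
gripper_width: 0.0597
```

Call:
{"name": "servo_tool", "arguments": {
  "rows": "0 0 0 0 0 0; 0 0 0 0 0 0; 0 0 0 0 0 0; 0 0 0 0 0 0; 0 0 0 0 0 0; 0 0 0 0 0 0; 0 0 0 0 0 0",
  "gripper": 0.2
}}

```text
clock: 19.2
eef_pos: [0.4514, -0.0055, 0.0044]
tool_rot: [0.0, 0.708, 0.707, 0.0]
ft_force: [-2.1, -1.3, 5.9]
gripper_width: 0.0366
```

Call:
{"name": "servo_tool", "arguments": {
  "rows": "0 0 -10 0 0 0; 0 0 -30 0 0 0; 0 0 -60 0 0 0; 0 0 -100 0 0 0; 0 0 -140 0 0 0; 0 0 -170 0 0 0; 0 0 -170 0 0 0; 0 0 -170 0 0 0",
  "gripper": 0.2
}}

```text
clock: 19.87
eef_pos: [0.4519, -0.0056, 0.1758]
tool_rot: [0.002, 0.708, 0.706, 0.001]
ft_force: [-0.1, 0.6, -1.2]
gripper_width: 0.0365
```

```bash
cat >> h.py <<'E'
TR=np.array([.5432,-.2987,.052]); TY=np.radians(7.9)
def tray(tx,ty,z):
    c,s=np.cos(TY),np.sin(TY); return np.array([TR[0]+(c*tx-s*ty)/1000,TR[1]+(s*tx+c*ty)/1000,z])
E
python3 - <<'E'
from h import *
im=snap("scene","s13"); c=blobs(im,(8,100,100),(22,255,255),60); print([ (b,n) for b,n in c if 200<b[0]<400])
s=bot.observe();print(s["gripper_width"],s["ft_force"])
print(go(tray(-5,-65,.17),down(TY)))
E
```

```text
[(array([311.1, 179.4]), np.int32(119)), (array([287. , 263.5]), np.int32(156)), (array([252.1, 282.9]), np.int32(180))]
0.036869340964840444 [-0.6645  0.7061 -0.8092]
[-357.8      97.1       4.4       0.0007    0.0003   -0.1397]
```

View pics/s13.png

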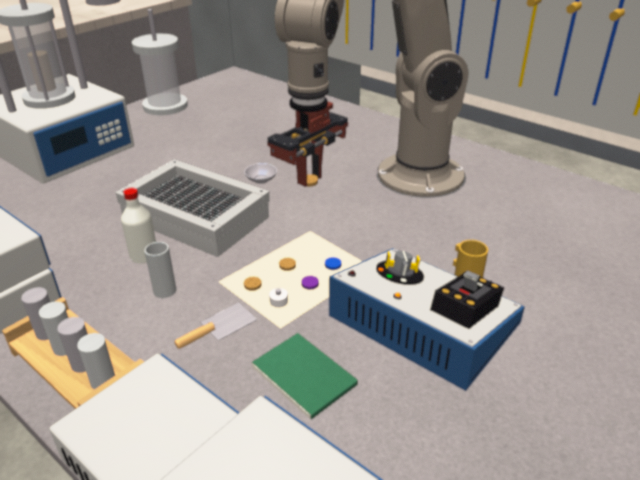

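Disc 1 is held, at px (311,179). Now to the far-right end of the tray.

Call:
{"name": "servo_tool", "arguments": {
  "rows": "-358 97 4 0 0 -0.14; -358 97 4 0 0 -0.14; -358 97 4 0 0 -0.14; -358 97 4 0 0 -0.14; -358 97 4 0 0 -0.14; -358 97 4 0 0 -0.14; -358 97 4 0 0 -0.14; -358 97 4 0 0 -0.14; -358 97 4 0 0 -0.14; -358 97 4 0 0 -0.14; -358 97 4 0 0 -0.14; -358 97 4 0 0 -0.14; -358 97 4 0 0 -0.14; -358 97 4 0 0 -0.14",
  "gripper": 0.2
}}

```text
clock: 21.08
eef_pos: [0.5475, -0.3615, 0.1694]
tool_rot: [-0.001, 0.655, 0.755, 0.0]
ft_force: [-0.6, 0.8, -1.5]
gripper_width: 0.0365
```

Run:
```python
from h import *
s=bot.observe();print(s["joint_positions"],s["gripper_width"])
print(go(tray(-5,-65,.0575),down(TY)))
snap("scene","s14",(100,100,300,250),4)
```

```text
[ 0.8766  0.5563 -0.5507  1.6234  0.322   1.0551  0.3738] 0.03654997126308884
[ -2.4     -0.6    111.9     -0.0005  -0.0015   0.0035]
```

View pics/s14.png

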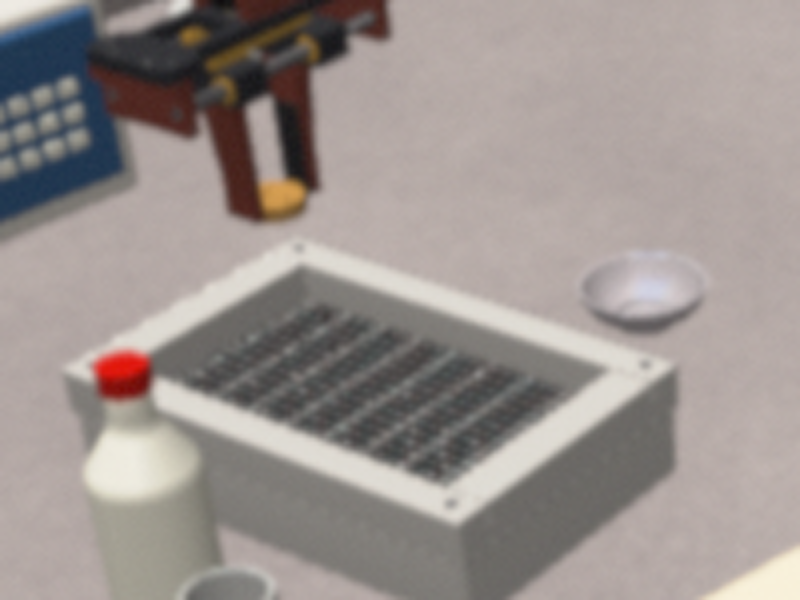

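Call:
{"name": "servo_tool", "arguments": {
  "rows": "-2 -0.6 40 0 0 0; -2 -0.6 75 0 0 0; -2 -0.6 90 0 0 0; -2 -0.6 100 0 0 0; -2 -0.6 105 0 0 0; -2 -0.6 109 0 0 0; -2 -0.6 112 0 0 0; -2 -0.6 112 0 0 0; -2 -0.6 112 0 0 0",
  "gripper": 0.2
}}

```text
clock: 21.88
eef_pos: [0.5479, -0.3659, 0.0589]
tool_rot: [0.001, 0.656, 0.754, 0.0]
ft_force: [0.2, 0.5, -0.8]
gripper_width: 0.0366
```

Run:
```python
from h import *
s=bot.observe();print(s["gripper_width"],s["ft_force"],go(tray(-5,-65,.0575),down(TY)))
snap("scene","s15",(100,100,300,250),4)
```

```text
0.036613871812871616 [ 0.1643  0.4963 -0.7812] [ 2.3    -0.4     1.4     0.0015  0.0006  0.0006]
```

View pics/s15.png

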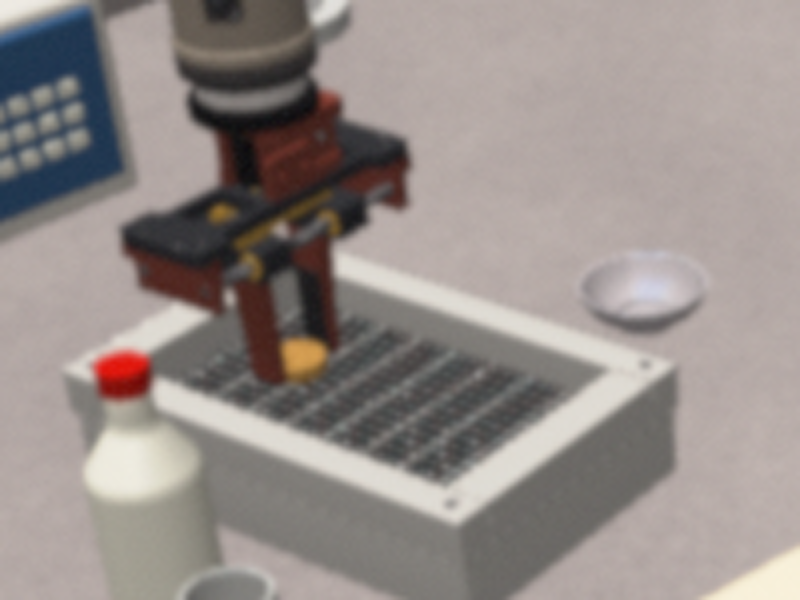

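Call:
{"name": "servo_tool", "arguments": {
  "rows": "0 0 1 0 0 0; 0 0 2 0 0 0; 0 0 2 0 0 0; 0 0 2 0 0 0",
  "gripper": 0.2
}}

```text
clock: 22.27
eef_pos: [0.5475, -0.3659, 0.0565]
tool_rot: [0.0, 0.656, 0.754, 0.0]
ft_force: [-0.6, 0.4, 4.2]
gripper_width: 0.0365
```

Call:
{"name": "servo_tool", "arguments": {
  "rows": "0 0 0 0 0 0; 0 0 0 0 0 0; 0 0 0 0 0 0; 0 0 0 0 0 0; 0 0 -8 0 0 0; 0 0 -20 0 0 0; 0 0 -45 0 0 0; 0 0 -80 0 0 0; 0 0 -120 0 0 0; 0 0 -120 0 0 0; 0 0 -120 0 0 0",
  "gripper": 0.68
}}

```text
clock: 23.18
eef_pos: [0.5492, -0.3664, 0.1801]
tool_rot: [0.003, 0.656, 0.754, 0.001]
ft_force: [-0.7, -0.0, 0.1]
gripper_width: 0.0601
```

```bash
cat >> h.py <<'E'
def discs(tag):
    s=snap("scene",tag+"s",(100,100,400,325),2.6);t=snap("top",tag+"t",(280,150,580,350),2.6)
    for n,im,(x0,y0,x1,y1) in(("scene",s,(120,100,340,325)),("top",t,(300,175,545,290))):
        for b,k in blobs(im,(8,100,100),(22,255,255),40):
            if x0<b[0]<x1 and y0<b[1]<y1: print(n,b,k,"sheet",plane(n,*b,.008 if n=="scene" else .01)[:2],"tray",plane(n,*b,.06)[:2])
E
python3 - <<'E'
from h import *
discs("d1"); print(tray(-5,-65,.05))
print(go([.536,.0008,.10],down(0)))
E
```

```text
scene [173.6 190.4] 142 sheet [ 0.4988 -0.4413] tray [ 0.5497 -0.3649]
scene [286.9 263.5] 155 sheet [0.5374 0.0013] tray [0.5858 0.049 ]
scene [252.2 282.9] 179 sheet [ 0.6334 -0.0088] tray [0.6756 0.0396]
top [353.1 195. ] 138 sheet [ 0.6324 -0.0093] tray [ 0.6244 -0.0061]
top [499.1 227.7] 191 sheet [ 0.5528 -0.3836] tray [ 0.548  -0.3651]
top [348.8 232.2] 132 sheet [0.5361 0.0009] tray [0.5319 0.0037]
[ 0.5472 -0.3638  0.05  ]
[364.5     39.8     76.2      0.0001  -0.       0.1385]
```

View pics/d1s.png

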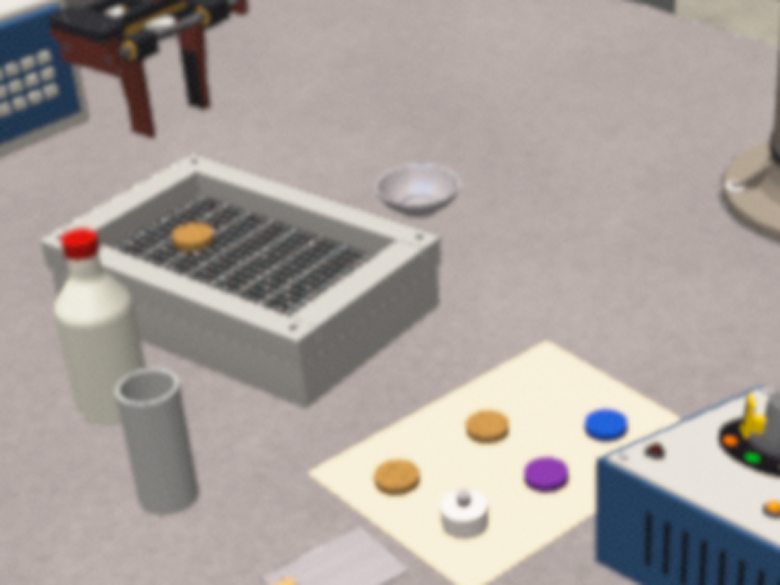

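Disc 1 lies flat in the tray at crop (193,236). Next is disc 2, at crop (487,426).

Call:
{"name": "servo_tool", "arguments": {
  "rows": "364 40 10 0 0 0.138; 364 40 10 0 0 0.138; 364 40 10 0 0 0.138; 364 40 10 0 0 0.138; 364 40 10 0 0 0.138; 364 40 10 0 0 0.138; 364 40 10 0 0 0.138; 364 40 76 0 0 0.138; 364 40 76 0 0 0.138; 364 40 76 0 0 0.138; 364 40 76 0 0 0.138; 364 40 76 0 0 0.138; 364 40 76 0 0 0.138",
  "gripper": 0.68
}}

```text
clock: 24.37
eef_pos: [0.5367, -0.001, 0.1001]
tool_rot: [-0.0, 0.707, 0.707, -0.0]
ft_force: [0.1, -0.3, 0.2]
gripper_width: 0.0597
```

Run:
```python
from h import *
im=snap("scene","x"); c=blobs(im,(8,100,100),(22,255,255),60); print([ (b,n) for b,n in c if 150<b[0]<400])
print(go([.5363,.0007,.0045],down(0)))
```

```text
[(array([173.7, 190.4]), np.int32(143)), (array([286.9, 263.5]), np.int32(155)), (array([252.1, 282.8]), np.int32(178)), (array([193.6, 335.1]), np.int32(352))]
[ 2.1    -0.8    96.      0.0007  0.0003 -0.0018]
```

Call:
{"name": "servo_tool", "arguments": {
  "rows": "2 -0.8 40 0 0 0; 2 -0.8 70 0 0 0; 2 -0.8 83 0 0 0; 2 -0.8 90 0 0 0; 2 -0.8 96 0 0 0; 2 -0.8 96 0 0 0; 2 -0.8 96 0 0 0",
  "gripper": 0.68
}}

```text
clock: 25.0
eef_pos: [0.5367, 0.0023, 0.005]
tool_rot: [0.0, 0.707, 0.707, 0.001]
ft_force: [-0.5, -0.1, 0.5]
gripper_width: 0.0599
```

Call:
{"name": "servo_tool", "arguments": {
  "rows": "0 0 0 0 0 0; 0 0 0 0 0 0; 0 0 0 0 0 0; 0 0 0 0 0 0; 0 0 0 0 0 0; 0 0 0 0 0 0; 0 0 0 0 0 0",
  "gripper": 0.2
}}

```text
clock: 25.58
eef_pos: [0.5361, 0.0024, 0.0045]
tool_rot: [0.0, 0.707, 0.707, 0.0]
ft_force: [-1.4, -0.6, 6.0]
gripper_width: 0.0368
```

Call:
{"name": "servo_tool", "arguments": {
  "rows": "0 0 -10 0 0 0; 0 0 -30 0 0 0; 0 0 -60 0 0 0; 0 0 -100 0 0 0; 0 0 -140 0 0 0; 0 0 -170 0 0 0; 0 0 -170 0 0 0; 0 0 -170 0 0 0",
  "gripper": 0.2
}}

```text
clock: 26.25
eef_pos: [0.5367, 0.0024, 0.176]
tool_rot: [0.001, 0.707, 0.707, 0.001]
ft_force: [-0.1, 0.2, -0.1]
gripper_width: 0.0368
```

Run:
```python
from h import *
im=snap("scene","s16",(180,100,380,250),4); c=blobs(im,(8,100,100),(22,255,255),60); print([ (b,n) for b,n in c if 150<b[0]<400])
s=bot.observe();print(s["gripper_width"],s["ft_force"])
print(go(tray(-5,0,.17),down(TY)))
```

```text
[(array([173.6, 190.4]), np.int32(142)), (array([286.2, 196.2]), np.int32(131)), (array([252.2, 282.9]), np.int32(179)), (array([193.7, 335.1]), np.int32(355))]
0.036504073501611764 [-0.0373 -0.2587 -0.3801]
[-301.5       2.7       4.2       0.0006    0.0001   -0.1375]
```

View pics/s16.png

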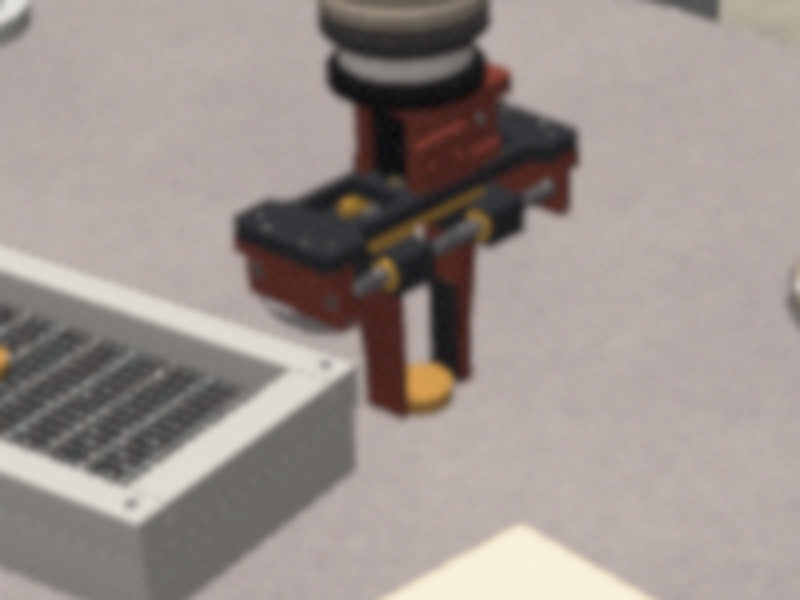

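Disc 2 is held. Now to the middle of the tray.

Call:
{"name": "servo_tool", "arguments": {
  "rows": "-301 3 4 0 0 -0.138; -301 3 4 0 0 -0.138; -301 3 4 0 0 -0.138; -301 3 4 0 0 -0.138; -301 3 4 0 0 -0.138; -301 3 4 0 0 -0.138; -301 3 4 0 0 -0.138; -301 3 4 0 0 -0.138; -301 3 4 0 0 -0.138; -301 3 4 0 0 -0.138; -301 3 4 0 0 -0.138; -301 3 4 0 0 -0.138",
  "gripper": 0.2
}}

```text
clock: 27.3
eef_pos: [0.539, -0.2961, 0.1693]
tool_rot: [-0.001, 0.655, 0.755, 0.0]
ft_force: [0.7, -0.3, -0.9]
gripper_width: 0.0366
```

Run:
```python
from h import *
print(go(tray(-5,0,.0565),down(TY)),bot.observe()["gripper_width"])
snap("scene","s17",(100,100,300,250),4)
```

```text
[ -3.4     -1.2    112.8     -0.0005  -0.0019   0.004 ] 0.0366363490620934
```

View pics/s17.png

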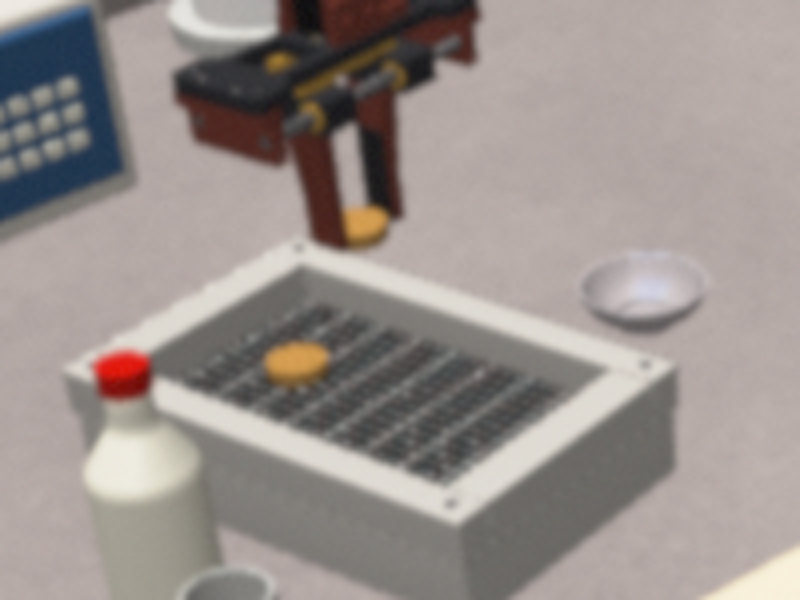

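Call:
{"name": "servo_tool", "arguments": {
  "rows": "-3 -1 40 0 0 0; -3 -1 75 0 0 0; -3 -1 90 0 0 0; -3 -1 100 0 0 0; -3 -1 106 0 0 0; -3 -1 110 0 0 0; -3 -1 113 0 0 0; -3 -1 114 0 0 0; -3 -1 114 0 0 0; -3 -1 114 0 0 0",
  "gripper": 0.2
}}

```text
clock: 28.18
eef_pos: [0.5389, -0.302, 0.0567]
tool_rot: [0.001, 0.656, 0.754, 0.0]
ft_force: [-0.6, 0.3, -0.4]
gripper_width: 0.037
```

Call:
{"name": "servo_tool", "arguments": {
  "rows": "0 0 0 0 0 0; 0 0 0 0 0 0; 0 0 0 0 0 0; 0 0 0 0 0 0; 0 0 -8 0 0 0; 0 0 -20 0 0 0; 0 0 -45 0 0 0; 0 0 -80 0 0 0; 0 0 -120 0 0 0; 0 0 -120 0 0 0; 0 0 -120 0 0 0",
  "gripper": 0.68
}}

```text
clock: 29.1
eef_pos: [0.5403, -0.3024, 0.1798]
tool_rot: [0.003, 0.656, 0.754, 0.001]
ft_force: [-0.4, 0.4, 0.1]
gripper_width: 0.0597
```

Run:
```python
from h import *
discs("d2"); 
print(go([.6325,-.0095,.10],down(0)))
```

```text
scene [173.6 190.4] 142 sheet [ 0.4988 -0.4413] tray [ 0.5497 -0.3649]
scene [192.8 197.6] 148 sheet [ 0.4899 -0.3741] tray [ 0.5414 -0.3021]
scene [252.2 282.9] 179 sheet [ 0.6334 -0.0088] tray [0.6756 0.0396]
top [353.2 195.1] 137 sheet [ 0.6322 -0.0095] tray [ 0.6241 -0.0064]
top [497.9 227.9] 41 sheet [ 0.5522 -0.3805] tray [ 0.5474 -0.3622]
top [473.9 231. ] 188 sheet [ 0.5434 -0.3191] tray [ 0.539  -0.3033]
[276.4    134.1     76.      -0.0001  -0.0001   0.1385]
```

View pics/d2s.png

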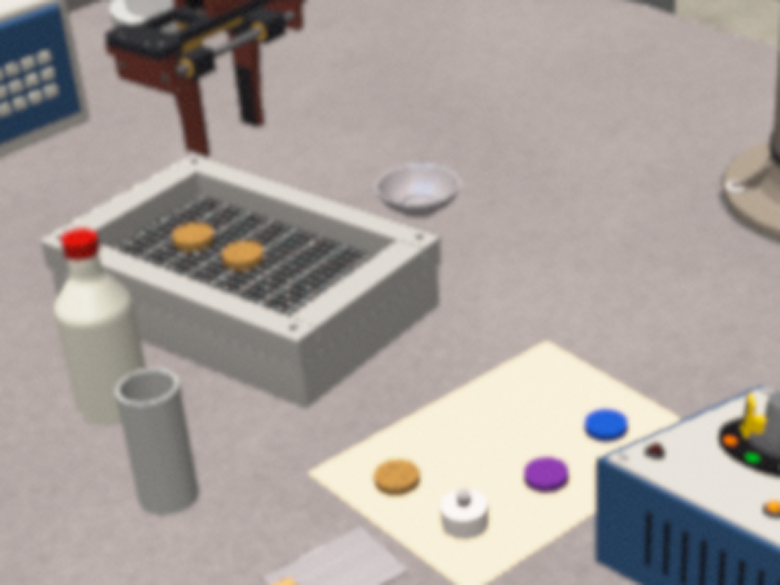

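Disc 2 lies flat at crop (243,254). Next is disc 3, at crop (397,476).

Call:
{"name": "servo_tool", "arguments": {
  "rows": "276 134 10 0 0 0.138; 276 134 10 0 0 0.138; 276 134 10 0 0 0.138; 276 134 10 0 0 0.138; 276 134 10 0 0 0.138; 276 134 10 0 0 0.138; 276 134 10 0 0 0.138; 276 134 76 0 0 0.138; 276 134 76 0 0 0.138; 276 134 76 0 0 0.138; 276 134 76 0 0 0.138; 276 134 76 0 0 0.138; 276 134 76 0 0 0.138",
  "gripper": 0.68
}}

```text
clock: 30.28
eef_pos: [0.6338, -0.0111, 0.1016]
tool_rot: [0.001, 0.708, 0.707, 0.001]
ft_force: [0.4, 0.2, 0.4]
gripper_width: 0.0599
```

Run:
```python
from h import *
im=snap("scene","x"); c=blobs(im,(8,100,100),(22,255,255),60); print([ (b,n) for b,n in c if 150<b[0]<400])
print(go([.6328,-.0095,.0045],down(0)))
```

```text
[(array([173.7, 190.4]), np.int32(143)), (array([192.8, 197.6]), np.int32(148)), (array([252.1, 282.8]), np.int32(178)), (array([193.6, 335.1]), np.int32(354))]
[ 1.5    -1.4    97.2     0.0027 -0.0001 -0.0013]
```

Call:
{"name": "servo_tool", "arguments": {
  "rows": "1 -1.4 40 0 0 0; 1 -1.4 70 0 0 0; 1 -1.4 83 0 0 0; 1 -1.4 91 0 0 0; 1 -1.4 97 0 0 0; 1 -1.4 97 0 0 0; 1 -1.4 97 0 0 0",
  "gripper": 0.68
}}

```text
clock: 30.92
eef_pos: [0.6325, -0.0087, 0.0043]
tool_rot: [0.001, 0.707, 0.707, 0.001]
ft_force: [0.3, -0.1, -0.0]
gripper_width: 0.0602
```

Call:
{"name": "servo_tool", "arguments": {
  "rows": "0 0 0 0 0 0; 0 0 0 0 0 0; 0 0 0 0 0 0; 0 0 0 0 0 0; 0 0 0 0 0 0; 0 0 0 0 0 0; 0 0 0 0 0 0",
  "gripper": 0.2
}}

```text
clock: 31.5
eef_pos: [0.632, -0.0088, 0.0036]
tool_rot: [0.0, 0.707, 0.707, 0.0]
ft_force: [-1.1, 0.6, 4.8]
gripper_width: 0.0371
```

Call:
{"name": "servo_tool", "arguments": {
  "rows": "0 0 -10 0 0 0; 0 0 -30 0 0 0; 0 0 -60 0 0 0; 0 0 -100 0 0 0; 0 0 -140 0 0 0; 0 0 -170 0 0 0; 0 0 -170 0 0 0; 0 0 -170 0 0 0",
  "gripper": 0.2
}}

```text
clock: 32.17
eef_pos: [0.6325, -0.0087, 0.1754]
tool_rot: [0.001, 0.707, 0.707, 0.002]
ft_force: [0.7, -0.0, -1.3]
gripper_width: 0.0369
```

Run:
```python
from h import *
im=snap("scene","s18",(180,100,380,250),4); c=blobs(im,(8,100,100),(22,255,255),60); print([ (b,n) for b,n in c if 150<b[0]<400])
s=bot.observe();print(s["gripper_width"],s["ft_force"])
print(go(tray(-5,65,.17),down(TY)))
```

```text
[(array([173.6, 190.4]), np.int32(142)), (array([192.8, 197.6]), np.int32(148)), (array([248.4, 214.2]), np.int32(169)), (array([193.6, 335.1]), np.int32(353))]
0.0368215012543301 [ 0.1843 -1.159   0.0515]
[-225.9    -102.1       3.3       0.0006    0.       -0.1374]
```

View pics/s18.png

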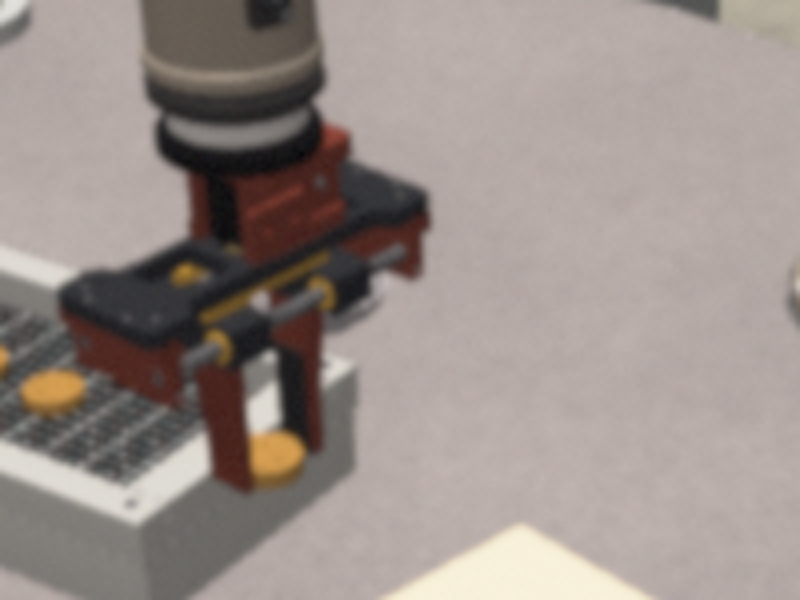

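Call:
{"name": "servo_tool", "arguments": {
  "rows": "-226 -102 4 0 0 -0.138; -226 -102 4 0 0 -0.138; -226 -102 4 0 0 -0.138; -226 -102 4 0 0 -0.138; -226 -102 4 0 0 -0.138; -226 -102 4 0 0 -0.138; -226 -102 4 0 0 -0.138; -226 -102 4 0 0 -0.138; -226 -102 4 0 0 -0.138; -226 -102 4 0 0 -0.138",
  "gripper": 0.2
}}

```text
clock: 33.05
eef_pos: [0.5299, -0.2329, 0.1681]
tool_rot: [-0.001, 0.655, 0.755, 0.001]
ft_force: [0.3, 0.2, -1.5]
gripper_width: 0.0369
```

Run:
```python
from h import *
print(go(tray(-5,65,.0565),down(TY)),bot.observe()["gripper_width"])
snap("scene","s19",(100,100,300,250),4)
```

```text
[ -2.3     -0.8    111.6     -0.0005  -0.0021   0.0034] 0.036936975491546085
```

View pics/s19.png

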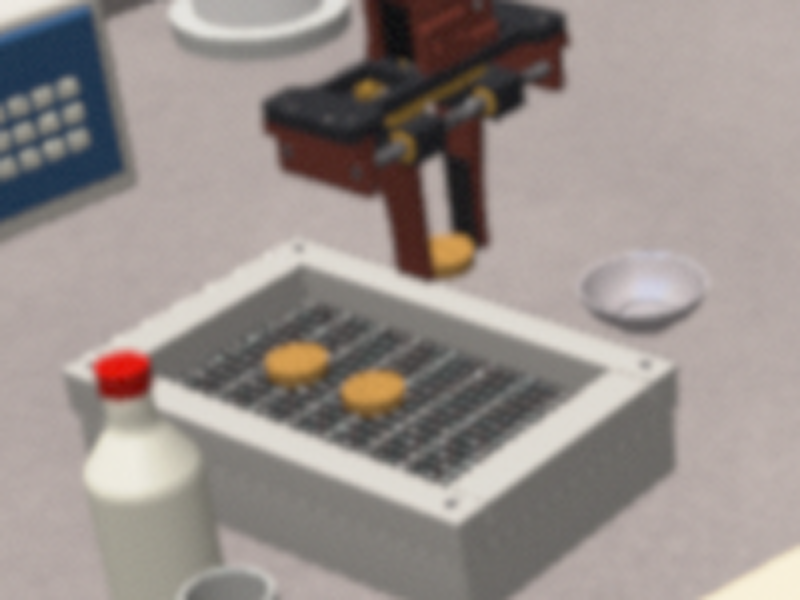

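Call:
{"name": "servo_tool", "arguments": {
  "rows": "-2 -1 40 0 0 0; -2 -1 75 0 0 0; -2 -1 90 0 0 0; -2 -1 100 0 0 0; -2 -1 105 0 0 0; -2 -1 109 0 0 0; -2 -1 112 0 0 0; -2 -1 113 0 0 0; -2 -1 113 0 0 0; -2 -1 113 0 0 0",
  "gripper": 0.2
}}

```text
clock: 33.93
eef_pos: [0.5295, -0.2373, 0.0567]
tool_rot: [0.001, 0.657, 0.754, 0.0]
ft_force: [0.6, -0.6, 0.2]
gripper_width: 0.0367
```

Call:
{"name": "servo_tool", "arguments": {
  "rows": "0 0 0 0 0 0; 0 0 0 0 0 0; 0 0 0 0 0 0; 0 0 0 0 0 0; 0 0 -8 0 0 0; 0 0 -20 0 0 0; 0 0 -45 0 0 0; 0 0 -80 0 0 0; 0 0 -120 0 0 0; 0 0 -160 0 0 0; 0 0 -200 0 0 0; 0 0 -200 0 0 0; 0 0 -200 0 0 0",
  "gripper": 0.68
}}

```text
clock: 35.02
eef_pos: [0.5305, -0.2373, 0.2597]
tool_rot: [0.003, 0.656, 0.754, 0.001]
ft_force: [-0.1, 0.4, -0.4]
gripper_width: 0.0599
```

Run:
```python
from h import *
discs("d3"); print(bot.observe()["joint_positions"])
print(go([.46,.18,.27],down(1.57)))
```

```text
scene [173.6 190.4] 144 sheet [ 0.4988 -0.4413] tray [ 0.5497 -0.3649]
scene [192.8 197.6] 148 sheet [ 0.4899 -0.3741] tray [ 0.5414 -0.3021]
scene [214.  205.2] 158 sheet [ 0.4794 -0.3042] tray [ 0.5315 -0.2367]
top [470.1 231.7] 83 sheet [ 0.5415 -0.3093] tray [ 0.5371 -0.2939]
top [447.2 234.3] 186 sheet [ 0.5341 -0.2508] tray [ 0.53   -0.2378]
[ 0.8159  0.3578 -0.6381  1.7184  0.2313  1.1422  0.2497]
[422.5    -10.     -14.1     -0.0001  -0.0005  -1.4314]
```

View pics/d3s.png

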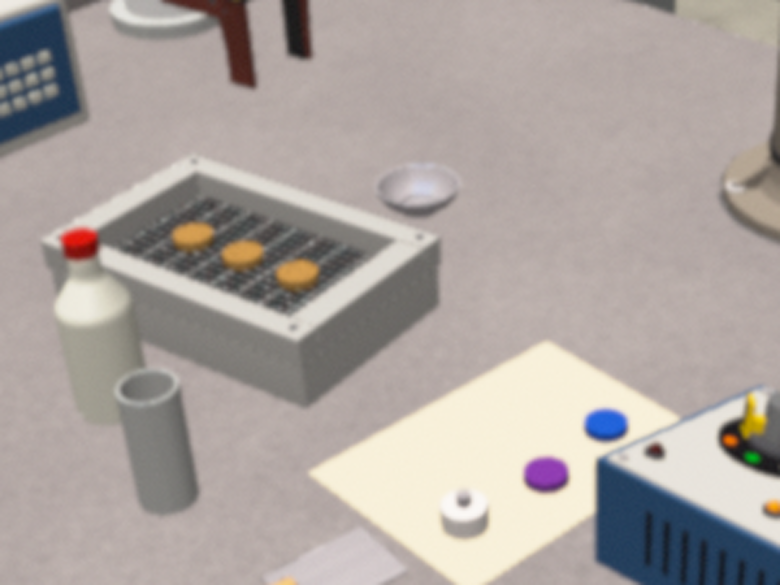

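View pics/d3t.png

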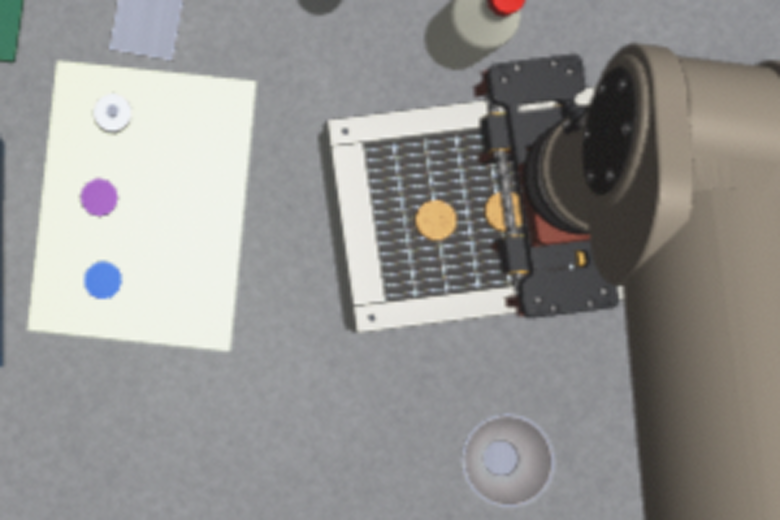

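All three discs lie flat in the tray at crop (193,236), (243,254) and (298,274), and no bronze is left on the sheet. Back to the selector.

Call:
{"name": "servo_tool", "arguments": {
  "rows": "422 -10 -30 0 0 -1.43; 422 -10 -30 0 0 -1.43; 422 -10 -30 0 0 -1.43; 422 -10 -30 0 0 -1.43; 422 -10 -30 0 0 -1.43; 422 -10 -30 0 0 -1.43; 422 -10 -30 0 0 -1.43; 422 -10 -30 0 0 -1.43; 422 -10 -30 0 0 -1.43; 422 -10 -30 0 0 -1.43; 422 -10 -30 0 0 -1.43; 422 -10 -14 0 0 -1.43; 422 -10 -14 0 0 -1.43; 422 -10 -14 0 0 -1.43; 422 -10 -14 0 0 -1.43; 422 -10 -14 0 0 -1.43",
  "gripper": 1
}}

```text
clock: 36.45
eef_pos: [0.4609, 0.1788, 0.2701]
tool_rot: [-0.0, 0.002, 1.0, 0.0]
ft_force: [-0.1, 0.4, 0.5]
gripper_width: 0.0878
```

Run:
```python
from h import *
print(bot.observe()["joint_positions"])
print(go(*pan(S0,0,0,120,2.271)))
```

```text
[ 0.4455  0.2987 -1.1081  1.8662  0.2916  1.1549  0.8011]
[14.     72.3    80.5     0.09   -0.2521 -0.7131]
```

Call:
{"name": "servo_tool", "arguments": {
  "rows": "14 72 40 0.09 -0.25 -0.71; 14 72 40 0.09 -0.25 -0.71; 14 72 60 0.09 -0.25 -0.71; 14 72 60 0.09 -0.25 -0.71; 14 72 80 0.09 -0.25 -0.713; 14 72 80 0.09 -0.252 -0.713; 14 72 80 0.09 -0.252 -0.713; 14 72 80 0.09 -0.252 -0.713; 14 72 80 0.09 -0.252 -0.713; 14 72 80 0.09 -0.252 -0.713; 14 72 80 0.09 -0.252 -0.713",
  "gripper": 1
}}

```text
clock: 37.37
eef_pos: [0.4478, 0.2517, 0.1907]
tool_rot: [0.123, -0.345, 0.929, -0.044]
ft_force: [0.1, -0.7, 0.5]
gripper_width: 0.0877
```

Run:
```python
from h import *
print(bot.observe()["joint_positions"])
print(go(*pan(S0,0,0,50,2.271)),go(*pan(S0,0,0,11,2.271)))
```

```text
[ 0.2642  0.3418 -1.1687  2.0854  0.6981  0.8572  0.9755]
[ 1.      0.1    70.9     0.0004  0.0012 -0.0007] [  1.       0.1    109.9      0.0004   0.0012  -0.0007]
```

Call:
{"name": "servo_tool", "arguments": {
  "rows": "0 0 30 0 0 0; 0 0 50 0 0 0; 0 0 70 0 0 0; 0 0 70 0 0 0; 0 0 70 0 0 0",
  "gripper": 1
}}

```text
clock: 37.78
eef_pos: [0.4648, 0.2519, 0.1221]
tool_rot: [0.122, -0.347, 0.929, -0.044]
ft_force: [-0.1, 0.9, 0.7]
gripper_width: 0.088
```

Run:
```python
from h import *
print(go(*pan(S0,0,0,11,2.271)))
snap("scene","s20",(340,210,480,315),5.7)
```

```text
[-0.1    -0.8    39.3     0.0015 -0.0009  0.0017]
```

View pics/s20.png

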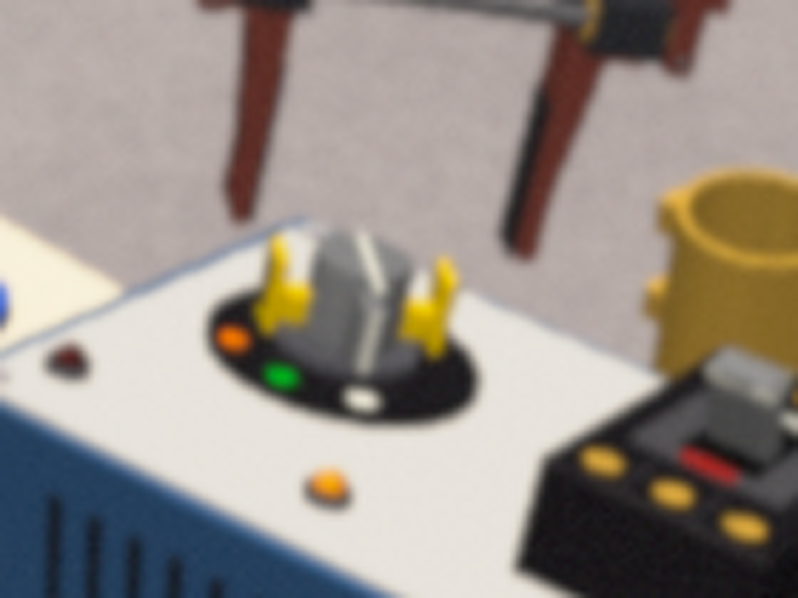

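The knob is still at white, the breaker is on, and the jaws straddle the tabs. I'll descend and squeeze.

Call:
{"name": "servo_tool", "arguments": {
  "rows": "0 -1 8 0 0 0; 0 -1 16 0 0 0; 0 -1 24 0 0 0; 0 -1 32 0 0 0; 0 -1 39 0 0 0; 0 -1 39 0 0 0; 0 -1 39 0 0 0",
  "gripper": 1
}}

```text
clock: 38.42
eef_pos: [0.4755, 0.2512, 0.0844]
tool_rot: [0.123, -0.347, 0.929, -0.044]
ft_force: [0.6, 0.4, -0.4]
gripper_width: 0.0881
```

Run:
```python
from h import *
print(go(*pan(S0,0,0,11,2.271)))
```

```text
[-0.2     0.3     0.1     0.0009 -0.0003  0.0027]
```

Call:
{"name": "servo_tool", "arguments": {
  "rows": "0 0 0 0 0 0; 0 0 0 0 0 0; 0 0 0 0 0 0; 0 0 0 0 0 0; 0 0 0 0 0 0; 0 0 0 0 0 0; 0 0 0 0 0 0; 0 0 0 0 0 0; 0 0 0 0 0 0; 0 0 0 0 0 0",
  "gripper": 0.3
}}

```text
clock: 39.25
eef_pos: [0.4758, 0.2513, 0.0854]
tool_rot: [0.123, -0.347, 0.929, -0.044]
ft_force: [-1.7, -1.0, 6.3]
gripper_width: 0.047
```

Run:
```python
from h import *
print(go(*pan(S0,0,0,11,1.571)))
```

```text
[0.3    0.6    0.9    0.0002 0.001  0.7024]
```

Call:
{"name": "servo_tool", "arguments": {
  "rows": "0 0 0 0 0 0.1; 0 0 0 0 0 0.2; 0 0 0 0 0 0.3; 0 0 0 0 0 0.4; 0 0 0 0 0 0.5; 0 0 0 0 0 0.6; 0 0 0 0 0 0.66; 0 0 0 0 0 0.7; 0 0 0 0 0 0.7; 0 0 0 0 0 0.7",
  "gripper": 0.3
}}

```text
clock: 40.08
eef_pos: [0.476, 0.2508, 0.0854]
tool_rot: [0.131, -0.007, 0.991, 0.0]
ft_force: [-1.2, -2.1, 5.6]
gripper_width: 0.0471
```

Run:
```python
from h import *
print(go(*pan(S0,0,0,11,1.571)), bot.observe()["gripper_width"])
snap("scene","s21",(340,210,480,315),5.7);snap("top","t21",(145,190,305,310),5)
```

```text
[ 0.8     0.8     0.9    -0.0005  0.0012  0.0021] 0.04707258718281991
```

View pics/s21.png

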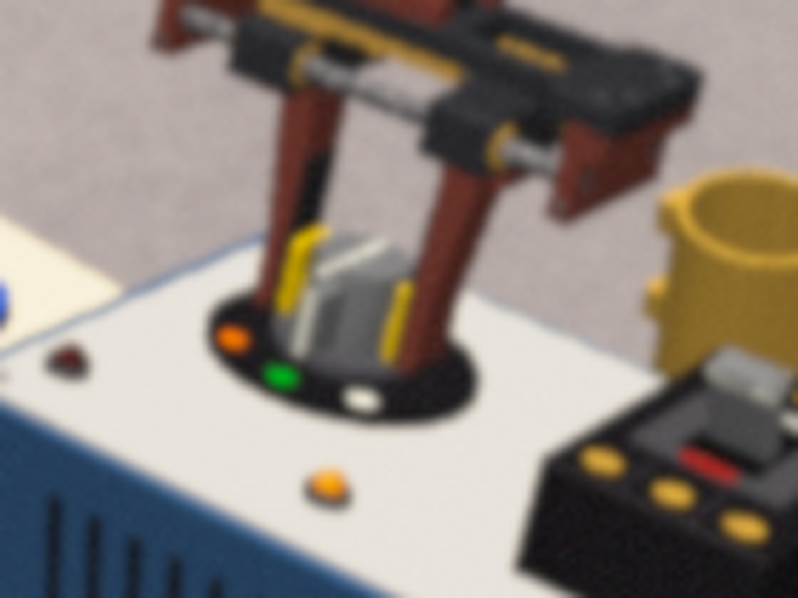

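View pics/t21.png

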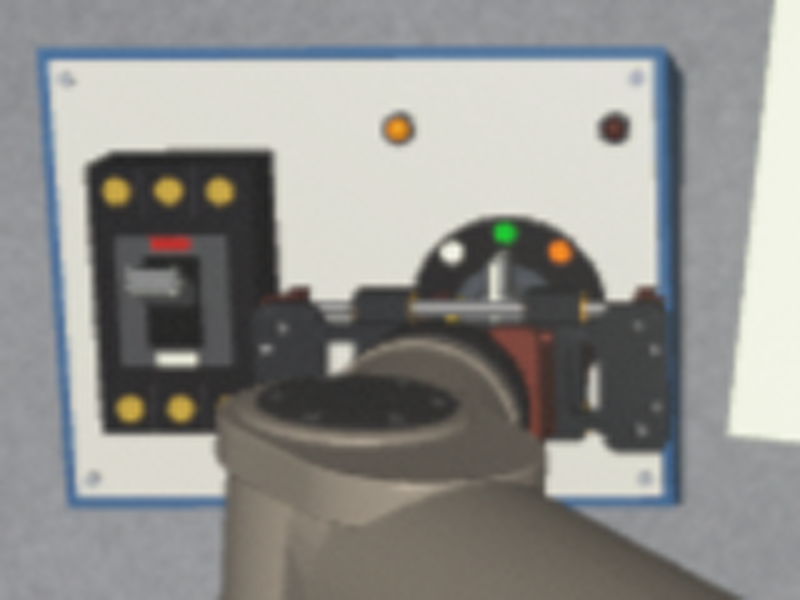

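The pointer is at the green dot. I'll release the tabs and retreat.

Call:
{"name": "servo_tool", "arguments": {
  "rows": "0 0 0 0 0 0; 0 0 0 0 0 0; 0 0 0 0 0 0; 0 0 0 0 0 0; 0 0 0 0 0 0; 0 0 0 0 0 0; 0 0 0 0 0 0; 0 0 0 0 0 0",
  "gripper": 1
}}

```text
clock: 40.85
eef_pos: [0.4756, 0.2512, 0.0848]
tool_rot: [0.13, -0.007, 0.991, 0.001]
ft_force: [0.8, 0.0, 0.0]
gripper_width: 0.0878
```

Call:
{"name": "servo_tool", "arguments": {
  "rows": "0 0 -15 0 0 0; 0 0 -40 0 0 0; 0 0 -70 0 0 0; 0 0 -110 0 0 0; 0 0 -150 0 0 0; 0 0 -150 0 0 0; 80 0 -150 0 0 0; 80 0 -150 0 0 0; 80 0 -150 0 0 0; 80 0 -150 0 0 0",
  "gripper": 1
}}

```text
clock: 41.68
eef_pos: [0.3583, 0.2488, 0.2086]
tool_rot: [0.131, -0.009, 0.991, -0.0]
ft_force: [-0.3, 1.0, 0.4]
gripper_width: 0.088
```

Run:
```python
from h import *
im=snap("scene","s22",(340,210,480,315),5.7); t=snap("top","t22")
cv2.imwrite("pics/t22c.png",cv2.resize(t[190:310,145:305],None,fx=5,fy=5,interpolation=cv2.INTER_CUBIC))
discs("d4")
ys=[b for b,_ in blobs(im,(22,150,120),(34,255,255),8) if 370<b[0]<440]; print(ys)
yt=[b for b,_ in blobs(t,(22,150,120),(34,255,255),8) if 220<b[0]<280 and b[1]<300]; print(yt)
for q in(.6,.7,.8):
  th=.7-q+np.pi/2
  for k in(th,th+np.pi): print(q,proj("scene",S0+PANR.apply(np.array([29*np.cos(k),29*np.sin(k),28])/1000)))
```

```text
scene [173.6 190.4] 141 sheet [ 0.4988 -0.4413] tray [ 0.5497 -0.3649]
scene [192.8 197.6] 148 sheet [ 0.4899 -0.3741] tray [ 0.5414 -0.3021]
scene [214.  205.2] 158 sheet [ 0.4794 -0.3042] tray [ 0.5315 -0.2367]
top [499.1 227.7] 191 sheet [ 0.5528 -0.3836] tray [ 0.548  -0.3651]
top [473.9 231. ] 187 sheet [ 0.5434 -0.3191] tray [ 0.539  -0.3033]
top [447.1 234.3] 185 sheet [ 0.5341 -0.2505] tray [ 0.53   -0.2375]
[array([390. , 256.6]), array([412., 268.])]
[array([233.2, 254.7]), array([255. , 254.5])]
0.6 [416.0034 265.7431]
0.6 [389.4856 255.0605]
0.7 [415.3152 266.1517]
0.7 [390.2061 254.6827]
0.8 [414.4955 266.5029]
0.8 [391.0459 254.3621]
```

View pics/s22.png

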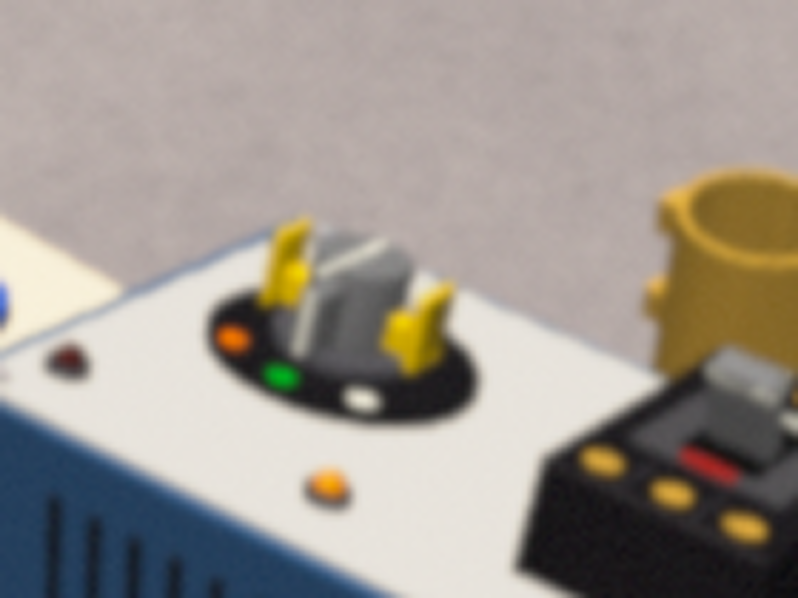

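View pics/t22.png

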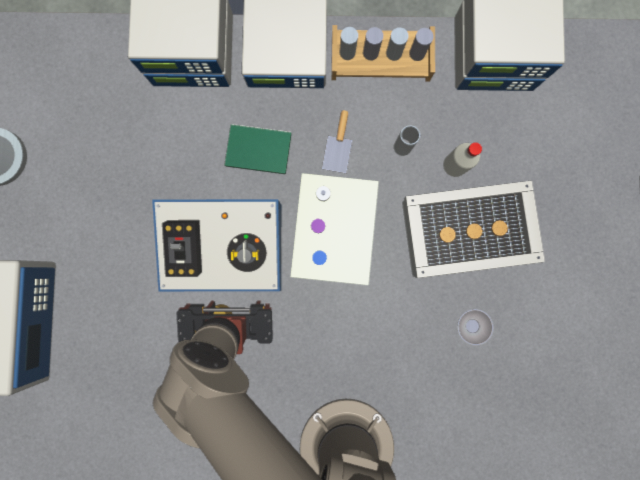

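View pics/t22c.png

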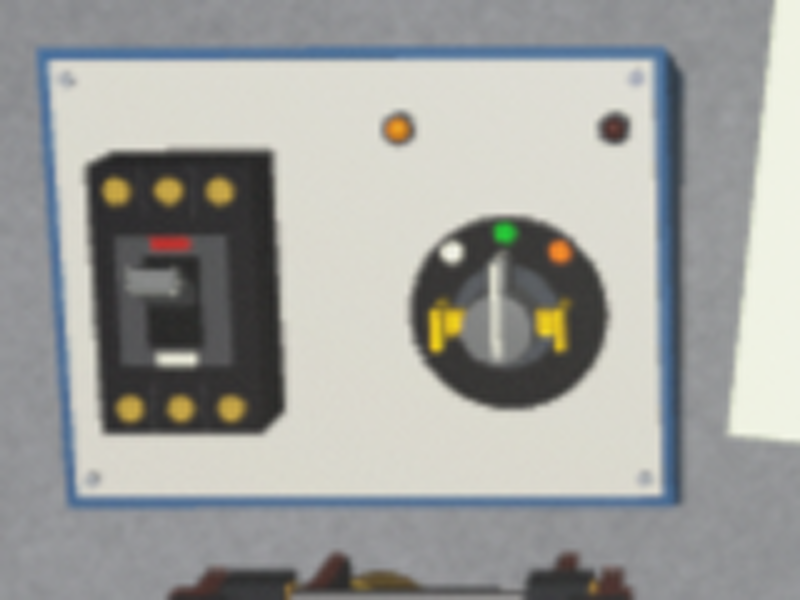

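The pointer is at green. The tab spacing is 21.8 px against 22.0 px at the start, so both tabs have sprung out. The breaker is on and the discs are flat in the tray. The arm is clear of everything, so I'll hand in.

Run:
```python
from h import *
print(bot.observe()["clock"]); print(order.sign_off())
```

```text
41.8833
the job is handed in; nothing more can be done
None
```

The job is done and handed in at 41.9 s of robot time.

**What I did, in order:**
1. Squeezed both yellow tabs and turned the selector from orange to white, where it locked.
2. Pushed the breaker toggle to its off stop, then to its on stop.
3. Laid the three bronze discs flat and apart in the tray. The blue and purple look-alikes stayed on the sheet.
4. Squeezed the tabs again, turned the selector to green and released them.

**Last checks:**
- **Selector:** in both views the pointer is at the green dot. The tabs are 21.8 px apart in the top view, against 22.0 px before I touched them, so they have sprung out. I did not tug the knob to test the lock.
- **Breaker:** the toggle tip is within about 3 px of the predicted fully-on position in an enlarged crop, well under 1 px in the original picture.
- **Discs:** all three are in the tray about 65 mm apart, and none are left on the sheet. The two cameras agree on their positions to about 2 mm.
- **Everything else:** the bystander objects look unmoved in the last picture, and the arm was touching nothing at hand-in. The highest force I read was about 16 N, at the breaker stops.
- **Tray floor height:** I did not measure this separately. I used the given height, and on the first placing the force reading confirmed contact.

No check failed. I saw no disc knocked aside and no slackening of the grip.

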